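# Clip the tattoo machines into the kit drawer and shut it

### The job

Put away the two tattoo machines that lean in the steel machine rest: press each one sideways into the empty pair of spring clips of its own width in the open kit drawer, until it has snapped fully down into both clips and lies level. Then push the drawer fully home so that its catch holds it, without slamming it. The two machines already in the drawer must stay clipped in, and nothing else may be knocked over or shoved about.

Things in the scene. Friction and masses are not known exactly. Their poses are not given: they have to be found in the camera images.
- thick_machine: Thick pen-type tattoo machine: round barrel, diameter 30 mm, 150 mm long, about 0.19 kg; ribbed black grip half, bare aluminium half, black nose cone. Origin on the axis, 75 mm from the nose tip and from the tail end; x along the barrel to the tail. Full diameter from 52 mm before the origin to 60 mm behind; domed tail. Starts in the rest, origin 82 mm above the table. Best held at its origin.
- slim_machine: Slim machine of the same kind: barrel diameter 22 mm, 137 mm long, about 0.13 kg. Origin on the axis, 71 mm from the nose tip, 66 mm from the tail end; x along the barrel to the tail. Full diameter from 48 mm before the origin to 55 mm behind. Starts in the rest's other cradle, origin 75 mm above the table. Which cradle holds which machine changes.
- rest: Steel machine rest, fixed, base plate 175 x 165 x 4 mm, two cradles at y = +45 and -45 mm. Origin on the table under the resting machines' origins, midway; x level, the way the tails point. The machines lean in it nose low, barrels rising 35 degrees from level towards its x; each lifts out at right angles to its barrel.
- rest_cradle (a point): Point on the rest, midway between the cradles, 82 mm above the table. Each cradle is two open V-forks on legs 22 mm wide, 45 mm before and behind the machine's origin along the barrel, and a black stop at the nose. Between the forks 80 mm of the barrel is free at its sides and for 40 mm underneath, so fingers can reach past it.
- cabinet: White steel kit cabinet, fixed: 250 x 430 x 86 mm high. Origin on the table under the middle of its front edge; x back into the cabinet, y along its front to the left. A flat box lies on its top, 37 mm high, over 90 mm back. One drawer slides out of the front (to -x). The opening's upper edge is 78 mm above the table: a machine not snapped down in its clips strikes it.
- drawer (a joint): Drawer travel, m: 0 fully home, 0.200 out at its stop; starts about 0.19. Friction 2 N; the catch adds up to 6 N from 14 mm before home, then from about 5 mm pulls it home with up to 5 N and holds it. Four pairs of steel spring clips in a row, 84 mm apart, machines lying along x; from the left (+y of the cabinet): slim (empty), wide (filled), wide (empty), slim (filled).
- drawer_front (a point): Point on the outer face of the drawer's white front, mid width, 45 mm above the table; moves with the drawer, axes as the cabinet's. The front is 430 mm wide, 12 to 78 mm above the table, 12 mm thick. In the middle a folded aluminium finger pull, 140 mm wide, sticks out 12 mm at 72 to 77 mm height.
- drawer_floor (a point): Middle of the drawer's floor, 22 mm above the table; moves with the drawer, axes as the cabinet's. Inside, the drawer is 205 mm long and 394 mm wide; side and back walls rise to 60 mm above the table.
- wide_free (a point): Middle of the axis of a 30 mm machine seated in the empty wide pair of clips: 52 mm above the table, 30 mm above the drawer floor, 112 mm behind the front's outer face. Moves with the drawer; x along the clipped machine (cabinet's x), z up. Its two clips stand 42 mm to either side along x, each 10 mm long; between them fingers can reach 28 mm below this point.
- slim_free (a point): The same point for the empty slim pair, for the 22 mm machine: same height, distances and axes, leaves nearer together. A pair of clips is wide or slim by the gap between its leaves.
- clip_lips (a point): How the clips work (point above the empty wide pair, at the lips' tops, 20 mm above the seat): two sprung leaves with beads and flared lips take a barrel up to 3 mm off centre, pressed straight down, either way round. It meets them about 20 mm (slim: 17) above the seat, needs 6 to 12 N for the pair (more off centre), snaps past the beads and rests on saddles.
- wide_full (a point): As point wide_free, for the wide pair that is already filled; its machine may lie up to 10 mm off along x.
- slim_full (a point): As point slim_free, for the slim pair that is already filled; its machine may lie up to 10 mm off along x.
- clipped_thick: A machine like the thick one, already snapped into the filled wide pair of clips; stays there. Origin as for the thick machine.
- clipped_slim: A machine like the slim one, already snapped into the filled slim pair of clips; stays there. Origin as for the slim machine.
- cup: Clear plastic cup, loose, 76 mm wide at the rim, 100 mm high, stands to the right of the drawer. Origin under its middle.
- wash_bottle: White squeeze bottle with a spout, loose, 64 mm in diameter, 200 mm high, stands to the right of the drawer. Origin under its middle.
- tape_roll: Roll of yellowish tape lying flat, loose, 104 mm outside, 38 mm high, to the left of the rest. Origin under its middle.
- balm_jar: Low amber jar with a steel lid, loose, 72 mm in diameter, 50 mm high, to the right of the drawer. Origin under its middle.
- ink_caps: Black strip 30 x 125 mm with five small grey ink caps, loose, 21 mm high, on the robot's side of the rest. Origin under its middle.

How it is judged:
By the outcome, as a careful person would: the job done as asked, in the order asked, and still so for the second after the job is handed in, with the robot touching nothing.
It also fails if it takes over 72 s, if anything falls off the work surface, if the arm or the gripper's body presses on something with over 40 N, if the wrist force passes 120 N, or if a joint passes its speed limit or range.

### The arm

A 6-joint arm with a two-finger parallel gripper is mounted at the origin on the work surface. World frame = base frame: x ahead of the robot, y to its left, z up, the work surface at z = 0. Lengths are in m, angles in rad, forces in N, time in s.
With the tool pointing down it reaches from about 0.25 to 0.775 m from the base axis. Payload 4 kg.
Tool frame: the origin (TCP) lies midway between the tips of the shut fingers; the grasp point (between the pads) lies 19 mm behind it; y points along the fingers, x is the direction in which the jaws open and shut, and the axes are right-handed (so a half turn about y gives the same grasp; the last joint's range is limited). The gripper opens to 94 mm and grips with 3 to 60 N. Pads are 16 mm wide; open, the fingers measure 119 mm over their backs; the gripper's body (75 mm by 177 mm) begins 78 mm behind the grasp point.
Start: joints at [-1.359, 0.087, 1.371, -0, 1.684, -0.103], TCP at [0.17, -0.523, 0.167] pointing down, gripper open.
Joint ranges: [-3.1, 3.1], [-0.76, 2.03], [0.27, 2.55], [-1.08, 4.22], [0.17, 2.65], [-2.57, 2.57]. Speed limits (rad/s): [2.79, 2.79, 3.14, 3.14, 3.14, 3.14].

### API

Orientations are given as [roll, pitch, yaw] about the fixed x, y, z axes, in that order (R = Rz(yaw) Ry(pitch) Rx(roll)).
In Python, from bench import robot, snapshot, camera_info, ticket gives the robot as it stands.
- The arm moves only by the shell command python3 -m creep 'ROWS'. ROWS is JSON, a list of rows, each an object with "slide": the shift along the tool's x, y, z in mm, a list of three; "roll": the turn about the tool's y in degrees; "grip": the closure, from 0 (fully open) to 1 (shut). In form: [{"slide": [x, y, z], "roll": roll, "grip": grip}, ...]. A call has 1 to 20 rows; each row is the pose to reach, as a shift and turn from the pose commanded when the call began, along the tool's axes at that moment; what a row does not reach only later rows make up. A row lasts 1/12 s, in which the tool goes at most 41.7 mm and 7.16 degrees, less where a joint would pass 70% of its speed; a pose out of reach is approached as far as the arm can. A call with a gripper value outside its range is refused whole. The fingers move at their own pace and stop on an object; the grip force is fixed at half the most. Time passes only in rows, so rows that repeat a pose let the fingers close. It gives the time, the measured TCP pose, the force and the opening at its end, in the units of the state.
- robot.get_obs(): the state, without advancing time (a new reading comes with each control period).
- snapshot(name): name is "scene" or "top" or "wrist"; returns the picture (480x640x3 uint8, red, green, blue); there is no depth.
- camera_info(name): a dict with "fx", "fy", "cx", "cy" (pixels), "cam_to_world" (4x4, takes a point from camera to world coordinates). Camera axes: x right, y down, z forward; pixel columns grow to the right and rows downward; lengths in m; the calibration is good to about 2 mm. A picture is of the moment at which its call begins: read the wrist's pose just before it. camera_info takes no time and is no camera call; for the wrist camera it gives the pose at the moment of the call.
- ticket.close_job(): hands the job in, once; it reports no verdict.
The state is a dict: "time": time; "joint_positions": joint angles; "qvel": joint speeds; "joint_torque": joint torques, N m; "tool_pos": TCP position; "ee_rot": TCP orientation; "wrist_force": force on the tool from outside, world axes, zero at the start; "wrist_torque": the same for the moment, N m; "width": finger opening in m.
Only numpy, scipy, OpenCV 4.12 (cv2) and the standard library are available. Lean on these libraries where they do the work, as an engineer would, in place of code of your own. Each camera call takes 0.05 s, during which the arm holds its last target.

## Working session

There is one attempt and no reset: what is moved stays moved. The work goes in short steps, Python scripts to look and compute and a shell command to move; the robot and the scene stay as the last step left them, time stands still between calls to the robot, and variables do not carry over. Pictures are saved under pics/ and viewed, and the job is handed in when it is done.

```bash
ls -la; mkdir -p pics
python3 - <<'E'
from bench import robot,snapshot,camera_info
import cv2,numpy as np
np.set_printoptions(precision=4,suppress=True)
o=robot.get_obs();print(o)
for n in["scene","top","wrist"]:
    ci=camera_info(n);print(n,{k:ci[k] for k in("fx","fy","cx","cy")});print(np.array(ci["cam_to_world"]))
    cv2.imwrite(f"pics/{n}0.png",snapshot(n)[:,:,::-1])
E
```

```text
total 12
drwxr-xr-x  3 agent agent 4096 Dec  7 14:59 .
drwxr-xr-x 23 root  root  4096 Dec  7 14:59 ..
drwxr-xr-x  2 agent agent 4096 Dec  7 14:59 pics
{'time': 0.0, 'joint_positions': array([-1.3591,  0.088 ,  1.3722, -0.    ,  1.6836, -0.1031]), 'qvel': array([ 0.0002, -0.0004, -0.0009,  0.0006,  0.0005, -0.0001]), 'joint_torque': array([ -0.0002, -34.0183, -30.2424,   0.0718,   0.0331,  -0.0002]), 'tool_pos': array([ 0.1702, -0.5224,  0.1658]), 'ee_rot': array([-1.5706,  0.0022, -1.256 ]), 'wrist_force': array([-0.4195,  0.0427, -0.1362]), 'wrist_torque': array([-0.0002, -0.0739, -0.0096]), 'width': 0.09385519432032371}
scene {'fx': 458.41893801084404, 'fy': 458.41893801084404, 'cx': 317.3551410736987, 'cy': 240.12621796279936}
[[ 0.45    0.7526 -0.4807  1.1519]
 [ 0.893  -0.3782  0.2438 -0.3328]
 [ 0.0017 -0.539  -0.8423  1.242 ]
 [ 0.      0.      0.      1.    ]]
top {'fx': 445.604781265473, 'fy': 445.604781265473, 'cx': 331.22228173124296, 'cy': 246.8298348002654}
[[ 0.0165 -0.9931  0.1165  0.3965]
 [-0.9997 -0.0145  0.0182 -0.0061]
 [-0.0164 -0.1168 -0.993   1.1577]
 [ 0.      0.      0.      1.    ]]
wrist {'fx': 355.21302739340837, 'fy': 355.21302739340837, 'cx': 319.5094077837383, 'cy': 237.3488372698844}
[[ 0.3096 -0.9145 -0.2604  0.2455]
 [-0.9509 -0.2985 -0.0822 -0.4983]
 [-0.0026  0.273  -0.962   0.3854]
 [ 0.      0.      0.      1.    ]]
```

View pics/top0.png

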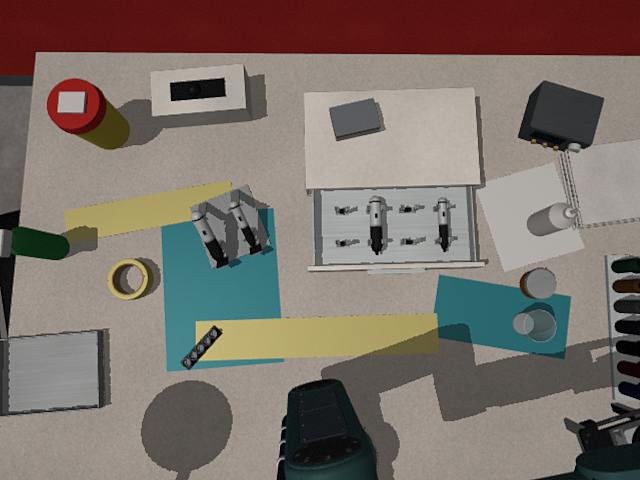

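View pics/scene0.png

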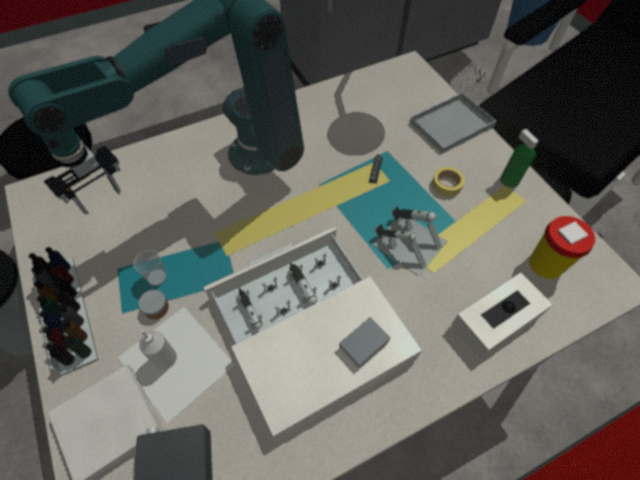

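View pics/wrist0.png

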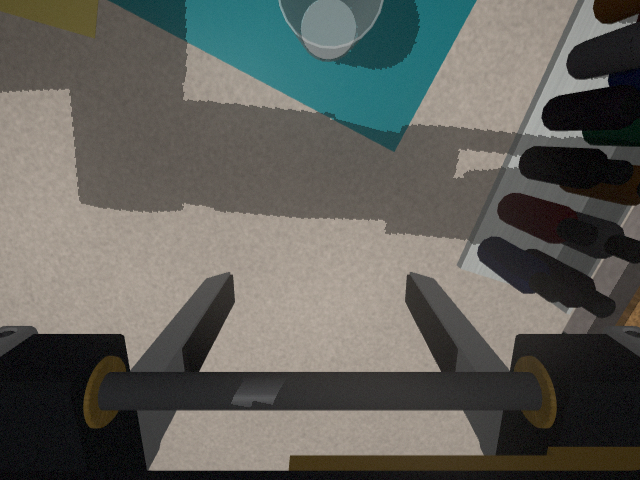

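Run:
```python
import cv2,numpy as np
t=cv2.imread("pics/top0.png")
a=cv2.resize(t[175:275,180:280],None,fx=6,fy=6,interpolation=cv2.INTER_CUBIC)
cv2.imwrite("pics/crA.png",a)
a=cv2.resize(t[80:280,295:495],None,fx=3,fy=3,interpolation=cv2.INTER_CUBIC)
cv2.imwrite("pics/crB.png",a)
s=cv2.imread("pics/scene0.png")
a=cv2.resize(s[190:280,360:460],None,fx=6,fy=6,interpolation=cv2.INTER_CUBIC)
cv2.imwrite("pics/crC.png",a)
a=cv2.resize(s[220:360,190:390],None,fx=4,fy=4,interpolation=cv2.INTER_CUBIC)
cv2.imwrite("pics/crD.png",a)
```

```text
(no output)
```

View pics/crA.png

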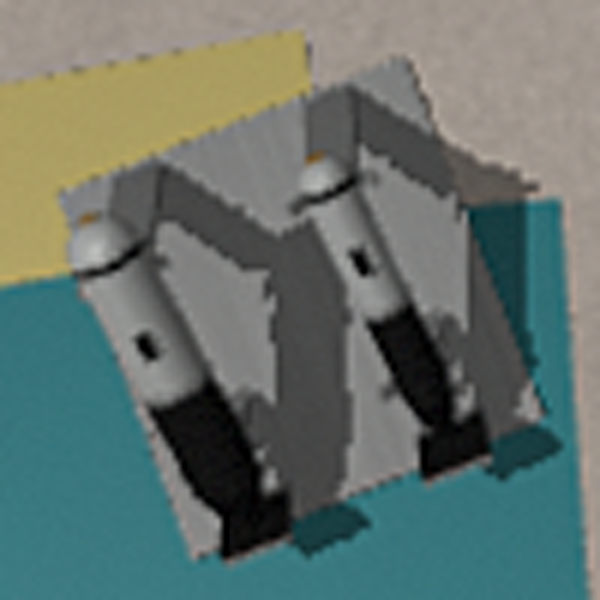

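View pics/crB.png

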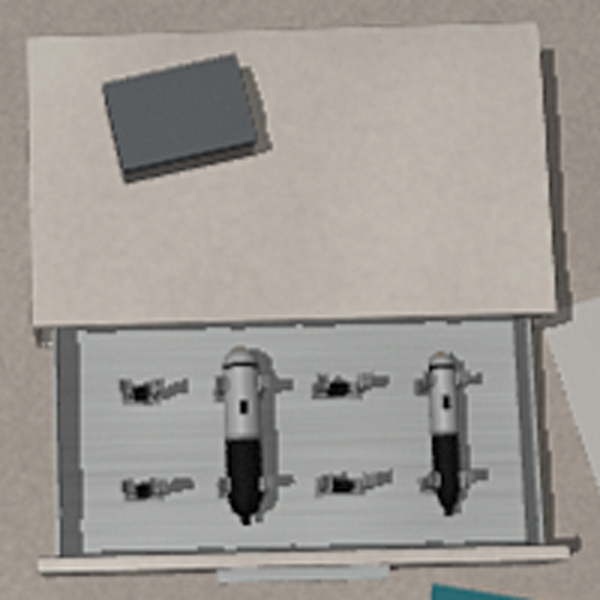

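View pics/crC.png

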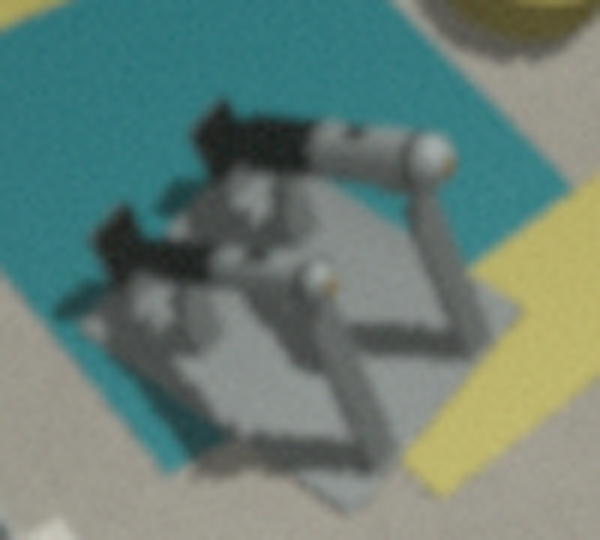

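View pics/crD.png

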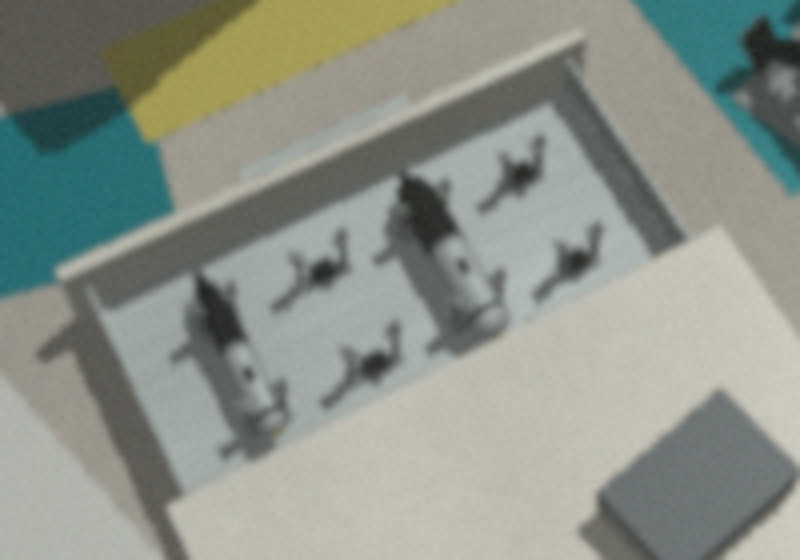

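```bash
cat > h.py <<'E'
import numpy as np,cv2
from bench import robot,snapshot,camera_info
np.set_printoptions(precision=4,suppress=True)
def ray(ci,p):
    T=np.array(ci["cam_to_world"]);d=np.array([(p[0]-ci["cx"])/ci["fx"],(p[1]-ci["cy"])/ci["fy"],1.])
    return T[:3,3],T[:3,:3]@(d/np.linalg.norm(d))
def onz(ci,p,z):
    o,d=ray(ci,p);return o+d*(z-o[2])/d[2]
def tri(rays):
    A=np.zeros((3,3));b=np.zeros(3)
    for o,d in rays:
        P=np.eye(3)-np.outer(d,d);A+=P;b+=P@o
    x=np.linalg.solve(A,b);return x,max(np.linalg.norm((np.eye(3)-np.outer(d,d))@(x-o)) for o,d in rays)
def proj(ci,X):
    T=np.array(ci["cam_to_world"]);c=T[:3,:3].T@(np.array(X)-T[:3,3]);return np.array([ci["cx"]+ci["fx"]*c[0]/c[2],ci["cy"]+ci["fy"]*c[1]/c[2]])
E
python3 - <<'E'
from h import *
t=camera_info("top");s=camera_info("scene")
A=lambda u,v:((u+.5)/6-.5+180,(v+.5)/6-.5+175)
C=lambda u,v:((u+.5)/6-.5+360,(v+.5)/6-.5+190)
B=lambda u,v:((u+.5)/3-.5+295,(v+.5)/3-.5+80)
D=lambda u,v:((u+.5)/4-.5+190,(v+.5)/4-.5+220)
for n,a,c in[("ttail",(88,217),(450,160)),("stail",(316,157),(328,283)),("tband",(178,395),(308,145)),("sband",(390,312),(210,260)),("twin",(148,346),(352,130)),("swin",(360,262),(258,255))]:
    print(n,*tri([ray(t,A(*a)),ray(s,C(*c))]))
for n,b,d in[("drL",(38,565),(582,35)),("drR",(578,550),(60,272)),("cabL",(35,325),(722,228)),("cabR",(555,315),(168,508))]:
    print(n,*tri([ray(t,B(*b)),ray(s,D(*d))]))
for n,b in[("slimfree b",(143,390)),("slimfree f",(143,488)),("widefree b",(338,385)),("f",(342,484))]:
    print(n,onz(t,B(*b),.033))
E
```

```text
ttail [0.5985 0.3381 0.1299] 0.0011195940416258432
stail [0.6263 0.2518 0.1161] 0.0002700926675157178
tband [0.5335 0.3105 0.0809] 0.0020736781282874477
sband [0.57   0.227  0.0777] 0.0008288694357542613
twin [0.5503 0.3174 0.1093] 0.0003721103939437084
swin [0.5879 0.2378 0.0981] 0.0015364432824488544
drL [0.4713 0.0722 0.0743] 0.0011568769934347013
drR [ 0.4903 -0.3562  0.0885] 0.0046378387082301655
cabL [0.6685 0.0792 0.0841] 0.002032008511611835
cabR [ 0.6829 -0.3477  0.0802] 0.0016940155610568103
slimfree b [ 0.6249 -0.0124  0.033 ]
slimfree f [ 0.5404 -0.0136  0.033 ]
widefree b [ 0.6314 -0.1788  0.033 ]
f [ 0.5462 -0.1819  0.033 ]
```

```bash
cat >> h.py <<'E'
from scipy.spatial.transform import Rotation as Ro
def plan(p,yaw=None,cmd=None):
    """slide to TCP p (m) & roll to tool-x yaw (deg)"""
    o=robot.get_obs();R=Ro.from_euler('xyz',o["ee_rot"]).as_matrix()
    s=R.T@(np.array(p)-o["tool_pos"])*1000
    y0=np.degrees(np.arctan2(R[1,0],R[0,0]))
    r=None if yaw is None else -((yaw-y0+180)%360-180)
    print("tcp",o["tool_pos"],"yaw %.2f"%y0,"slide",np.round(s,1),"roll",r,"t",o["time"],"w",round(o["width"],4),"F",o["wrist_force"])
E
python3 -c "
from h import *
plan((.467,.233,.25),-66.7)"
```

```text
tcp [ 0.1702 -0.5225  0.1661] yaw -71.96 slide [-626.6  -82.8  516.2] roll -5.264390625807181 t 0.15 w 0.094 F [-0.4024 -0.3622  0.6856]
```

```bash
python3 -m creep '[{"slide":[-15,-40,12],"roll":0,"grip":0},{"slide":[-45,-80,37],"roll":0,"grip":0},{"slide":[-80,-83,66],"roll":-5.3,"grip":0},{"slide":[-112,-83,92],"roll":-5.3,"grip":0},{"slide":[-144,-83,118],"roll":-5.3,"grip":0},{"slide":[-176,-83,145],"roll":-5.3,"grip":0},{"slide":[-208,-83,171],"roll":-5.3,"grip":0},{"slide":[-240,-83,198],"roll":-5.3,"grip":0},{"slide":[-272,-83,224],"roll":-5.3,"grip":0},{"slide":[-304,-83,250],"roll":-5.3,"grip":0},{"slide":[-336,-83,277],"roll":-5.3,"grip":0},{"slide":[-368,-83,303],"roll":-5.3,"grip":0},{"slide":[-400,-83,330],"roll":-5.3,"grip":0},{"slide":[-432,-83,356],"roll":-5.3,"grip":0},{"slide":[-464,-83,382],"roll":-5.3,"grip":0},{"slide":[-496,-83,409],"roll":-5.3,"grip":0},{"slide":[-528,-83,435],"roll":-5.3,"grip":0},{"slide":[-560,-83,461],"roll":-5.3,"grip":0},{"slide":[-595,-83,490],"roll":-5.3,"grip":0},{"slide":[-627,-83,516],"roll":-5.3,"grip":0}]'; python3 -m creep '[{"slide":[0,0,0],"roll":0,"grip":0},{"slide":[0,0,0],"roll":0,"grip":0}]'
python3 - <<'E'
from h import *
plan((.467,.233,.25),-66.7)
print(robot.get_obs()["qvel"])
cv2.imwrite("pics/w1.png",snapshot("wrist")[:,:,::-1])
import json;c=camera_info("wrist");json.dump({k:np.array(c[k]).tolist() for k in c},open("w1.json","w"))
E
```

```text
time: 1.82
tool_pos: [0.4607, 0.2195, 0.2496]
ee_rot: [-1.571, -0.0, -1.163]
wrist_force: [1.6, 0.2, 0.6]
width: 0.0941
time: 1.98
tool_pos: [0.4603, 0.2186, 0.2481]
ee_rot: [-1.575, -0.0, -1.16]
wrist_force: [-0.3, -0.7, -0.0]
width: 0.0939
tcp [0.4603 0.2186 0.2481] yaw -66.46 slide [-10.5  -1.9  11.8] roll 0.2388307771832956 t 1.9833 w 0.0939 F [-0.2729 -0.7371 -0.025 ]
[-0.0505 -0.0569  0.0191 -0.0159  0.0124 -0.0068]
```

```bash
sleep 1
```

```text
(no output)
```

View pics/w1.png

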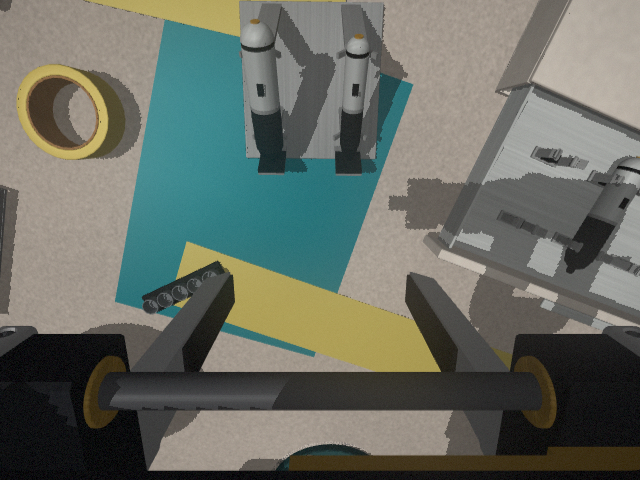

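Run:
```python
from h import *
import json
t=camera_info("top");s=camera_info("scene");w=json.load(open("w1.json"))
A=lambda u,v:((u+.5)/6-.5+180,(v+.5)/6-.5+175)
C=lambda u,v:((u+.5)/6-.5+360,(v+.5)/6-.5+190)
a=cv2.imread("pics/w1.png")[0:180,230:390];cv2.imwrite("pics/crE.png",cv2.resize(a,None,fx=3.3,fy=3.3,interpolation=cv2.INTER_CUBIC))
for n,a,c,p in[("ttail",(88,217),(450,160),(256,20)),("stail",(316,157),(328,283),(359,37)),("tband",(178,395),(308,145),(265,112)),("sband",(390,312),(210,260),(353,110)),("twin",(148,346),(352,130),(261,89)),("swin",(360,262),(258,255),(355,90))]:
    print(n,*tri([ray(t,A(*a)),ray(w,p)]),*tri([ray(t,A(*a)),ray(s,C(*c)),ray(w,p)]))
```

```text
ttail [0.5944 0.3307 0.1486] 5.5115390368744284e-05 [0.5984 0.337  0.1304] 0.0019257388665510986
stail [0.6246 0.2506 0.1192] 0.0009163136634826998 [0.6257 0.2514 0.1158] 0.001474514126755469
tband [0.5323 0.3075 0.0973] 0.00020356692159804877 [0.5331 0.3104 0.0808] 0.002378246341896212
sband [0.5703 0.2275 0.0787] 0.00016432961387673144 [0.5702 0.2271 0.0776] 0.0010400575341811683
twin [0.5497 0.3156 0.1135] 0.00023197613499109778 [0.5503 0.3169 0.1098] 0.00074905473028464
swin [0.5854 0.2347 0.1053] 0.0005078691370960438 [0.5873 0.2364 0.0994] 0.0027934963160294282
```

View pics/crE.png

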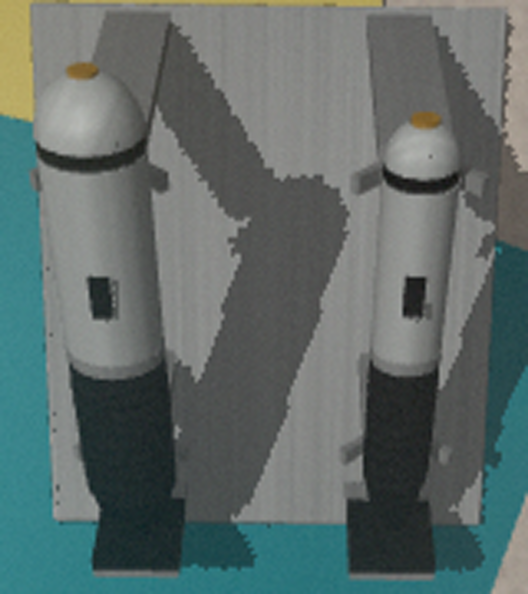

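```bash
python3 -c "
from h import *
plan((.495,.295,.20),-66.6)"
```

```text
tcp [0.4603 0.2173 0.249 ] yaw -66.58 slide [-57.5  48.8  62.8] roll 0.0161191960480096 t 2.0333 w 0.0942 F [ 0.7743 -0.8645  0.081 ]
```

```bash
python3 -m creep '[{"slide":[-30,20,32],"roll":0,"grip":0},{"slide":[-57,48,63],"roll":0,"grip":0},{"slide":[-57,48,63],"roll":0,"grip":0},{"slide":[-57,48,63],"roll":0,"grip":0},{"slide":[-57,48,63],"roll":0,"grip":0},{"slide":[-57,48,63],"roll":0,"grip":0}]'
python3 - <<'E'
from h import *
plan((.467,.233,.25),-66.7)
import json;c=camera_info("wrist");json.dump({k:np.array(c[k]).tolist() for k in c},open("w2.json","w"))
cv2.imwrite("pics/w2.png",snapshot("wrist")[:,:,::-1])
E
```

```text
time: 2.53
tool_pos: [0.4962, 0.2929, 0.2038]
ee_rot: [-1.569, -0.001, -1.165]
wrist_force: [0.5, 0.2, -0.3]
width: 0.0941
tcp [0.4962 0.2929 0.2038] yaw -66.77 slide [ 43.5 -46.2 -50.4] roll -0.06876913614888736 t 2.5333 w 0.0941 F [ 0.5332  0.1798 -0.2734]
```

View pics/w2.png

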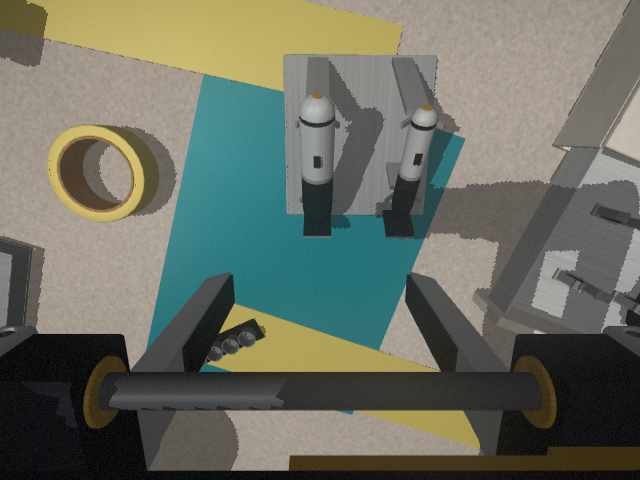

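Run:
```python
from h import *
import json
t=camera_info("top");s=camera_info("scene");w=json.load(open("w1.json"));w2=json.load(open("w2.json"))
a=cv2.imread("pics/w2.png")[80:250,280:450];cv2.imwrite("pics/crF.png",cv2.resize(a,None,fx=3.5,fy=3.5,interpolation=cv2.INTER_CUBIC))
A=lambda u,v:((u+.5)/6-.5+180,(v+.5)/6-.5+175)
C=lambda u,v:((u+.5)/6-.5+360,(v+.5)/6-.5+190)
for n,a,c,p,q in[("ttail",(88,217),(450,160),(255,21),(317,94.5)),("stail",(316,157),(328,283),(359,36.5),(427,106.5)),("tband",(178,395),(308,145),(266,112),(317,183)),("sband",(390,312),(210,260),(353,111),(408.5,180)),("twin",(148,346),(352,130),(260.5,90),(318,161)),("swin",(360,262),(258,255),(355,90),(417,160))]:
    R=[ray(t,A(*a)),ray(s,C(*c)),ray(w,p),ray(w2,q)]
    print(n,*tri(R),"s+w2",*tri(R[1::2]),"t+w2",tri([R[0],R[3]])[0])
```

```text
ttail [0.5977 0.3379 0.1289] 0.0018681375804115719 s+w2 [0.5977 0.3391 0.1291] 0.0009240157183518584 t+w2 [0.5979 0.3383 0.1267]
stail [0.6258 0.2519 0.1148] 0.0014630038239233226 s+w2 [0.6256 0.2528 0.1145] 7.496192729493771e-05 t+w2 [0.6264 0.2523 0.1128]
tband [0.5322 0.3097 0.0819] 0.0033309780327614013 s+w2 [0.5294 0.3102 0.0762] 0.0014104366556789486 t+w2 [0.5315 0.3094 0.0944]
sband [0.5687 0.2277 0.0758] 0.003007436154309702 s+w2 [0.5665 0.2283 0.0725] 0.00074290250085807 t+w2 [0.5681 0.2285 0.0777]
twin [0.5499 0.3173 0.109 ] 0.0010932795780462198 s+w2 [0.5501 0.3177 0.1093] 0.0003283695477607253 t+w2 [0.55   0.3173 0.1089]
swin [0.5866 0.2364 0.0992] 0.0031845820753843004 s+w2 [0.5868 0.2377 0.0992] 0.0022632355986976697 t+w2 [0.5859 0.2362 0.0997]
```

View pics/crF.png

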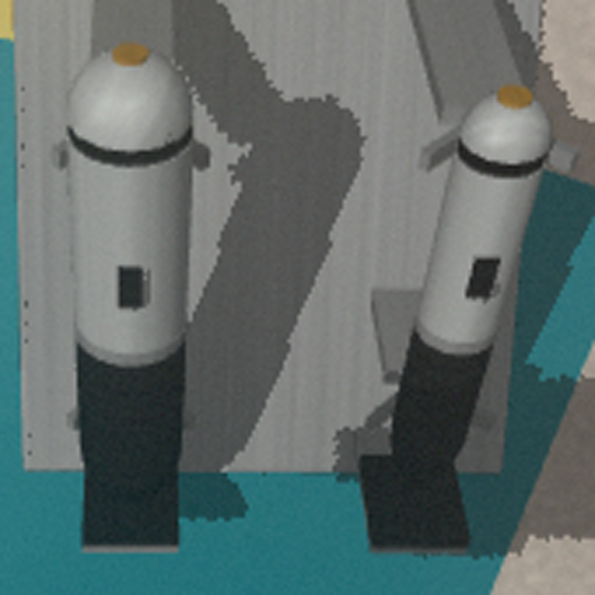

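```bash
python3 -m creep '[{"slide":[-1,0,35],"roll":0,"grip":0},{"slide":[-1,30,48],"roll":0,"grip":0.2},{"slide":[-1,65,48],"roll":0,"grip":0.3},{"slide":[-1,95,48],"roll":0,"grip":0.35},{"slide":[-1,115,48],"roll":0,"grip":0.35},{"slide":[-1,130,48],"roll":0,"grip":0.35},{"slide":[-1,140,48],"roll":0,"grip":0.35},{"slide":[-1,140,48],"roll":0,"grip":0.35},{"slide":[-1,140,48],"roll":0,"grip":0.35},{"slide":[-1,140,48],"roll":0,"grip":0.35}]'
python3 - <<'E'
from h import *
plan((.540,.313,.063),-66.7)
cv2.imwrite("pics/w3.png",snapshot("wrist")[:,:,::-1])
E
```

```text
time: 3.42
tool_pos: [0.5409, 0.3146, 0.0645]
ee_rot: [-1.567, -0.0, -1.164]
wrist_force: [0.0, -0.3, 0.9]
width: 0.0608
tcp [0.5409 0.3146 0.0645] yaw -66.69 slide [ 1.1  1.5 -1.5] roll 0.0061393019760771494 t 3.4167 w 0.0608 F [ 0.0126 -0.3447  0.9325]
```

View pics/w3.png

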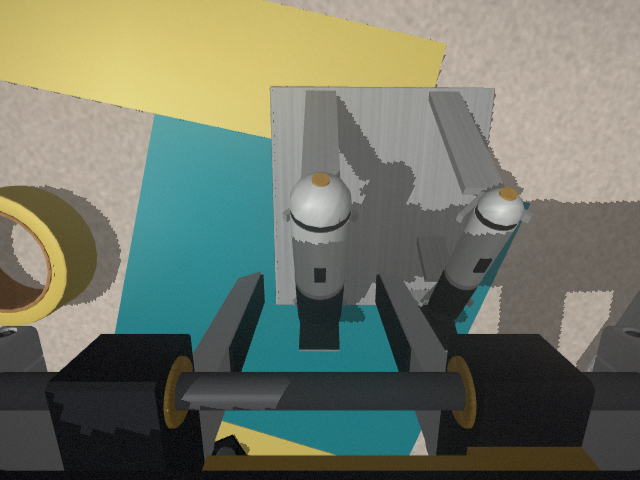

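```bash
python3 - <<'E'
from h import *
w=camera_info("wrist");print(onz(w,(321,179),.125), onz(w,(508,193),.113))
E
python3 -m creep '[{"slide":[1,1,-1],"roll":0,"grip":0.5},{"slide":[1,1,-1],"roll":0,"grip":1},{"slide":[1,1,-1],"roll":0,"grip":1},{"slide":[1,1,-1],"roll":0,"grip":1},{"slide":[1,1,-1],"roll":0,"grip":1},{"slide":[1,1,-1],"roll":0,"grip":1}]'
```

```text
[0.597  0.3383 0.125 ] [0.6254 0.2521 0.113 ]
time: 3.97
tool_pos: [0.5391, 0.3132, 0.0609]
ee_rot: [-1.571, -0.0, -1.163]
wrist_force: [0.2, 0.2, -0.8]
width: 0.0243
```

```bash
python3 -m creep '[{"slide":[0,0,0],"roll":0,"grip":1},{"slide":[0,0,0],"roll":0,"grip":1}]';python3 - <<'E'
from h import *
plan((.540,.313,.063),-66.7)
cv2.imwrite("pics/w4.png",snapshot("wrist")[:,:,::-1])
E
```

```text
time: 4.13
tool_pos: [0.5379, 0.3132, 0.0616]
ee_rot: [-1.573, 0.001, -1.163]
wrist_force: [-7.0, -1.9, 9.2]
width: 0.0112
tcp [0.5379 0.3132 0.0616] yaw -66.65 slide [ 1.  -1.4  1.9] roll 0.0533973224374904 t 4.1333 w 0.0112 F [-6.997  -1.8897  9.1955]
```

View pics/w4.png

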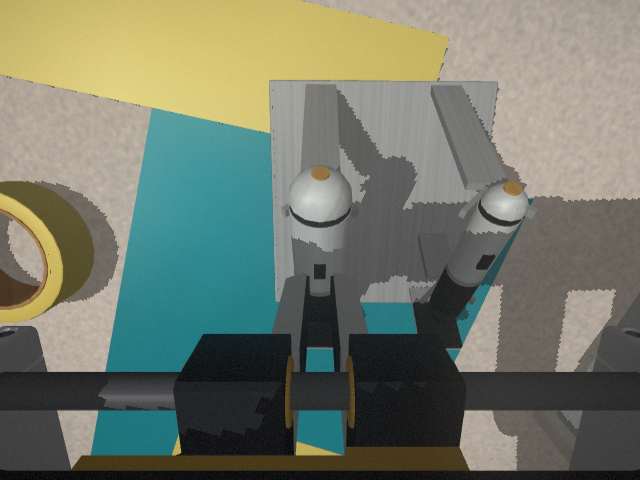

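Run:
```python
import cv2
a=cv2.imread("pics/w4.png")[150:400,200:440];a=cv2.convertScaleAbs(a,alpha=2,beta=20);a=cv2.resize(a,None,fx=2.4,fy=2.4,interpolation=cv2.INTER_CUBIC)
b=cv2.imread("pics/w3.png")[150:400,200:440];b=cv2.convertScaleAbs(b,alpha=2,beta=20)
cv2.imwrite("pics/crG.png",a)
```

```text
(no output)
```

View pics/crG.png

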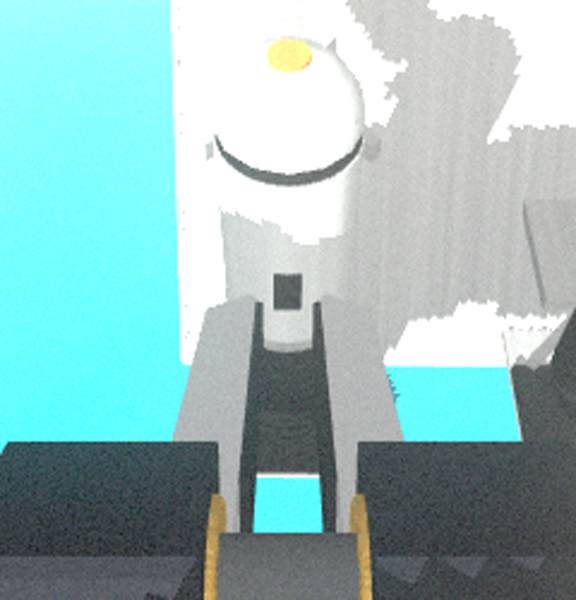

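```bash
python3 -m creep '[{"slide":[0,0,0],"roll":0,"grip":0.35},{"slide":[0,0,0],"roll":0,"grip":0.35},{"slide":[0,0,0],"roll":0,"grip":0.35},{"slide":[0,0,0],"roll":0,"grip":0.35}]';python3 - <<'E'
from h import *
plan((.540,.313,.063),-66.7)
for n in["scene","wrist"]:
    im=snapshot(n)[:,:,::-1]
    cv2.imwrite(f"pics/{n}5.png",im)
    if n=="scene":
        cv2.imwrite("pics/crH.png",cv2.resize(im[130:290,340:500],None,fx=3.7,fy=3.7,interpolation=cv2.INTER_CUBIC))
        o=robot.get_obs();print(proj(camera_info("scene"),o["tool_pos"]))
E
```

```text
time: 4.52
tool_pos: [0.5393, 0.3132, 0.0606]
ee_rot: [-1.571, -0.0, -1.164]
wrist_force: [-0.7, -0.4, 0.2]
width: 0.0304
tcp [0.5393 0.3132 0.0606] yaw -66.66 slide [ 0.4 -2.4  0.6] roll 0.036285049789512414 t 4.5167 w 0.0304 F [-0.6803 -0.3688  0.2056]
[412.152 218.394]
```

View pics/crH.png

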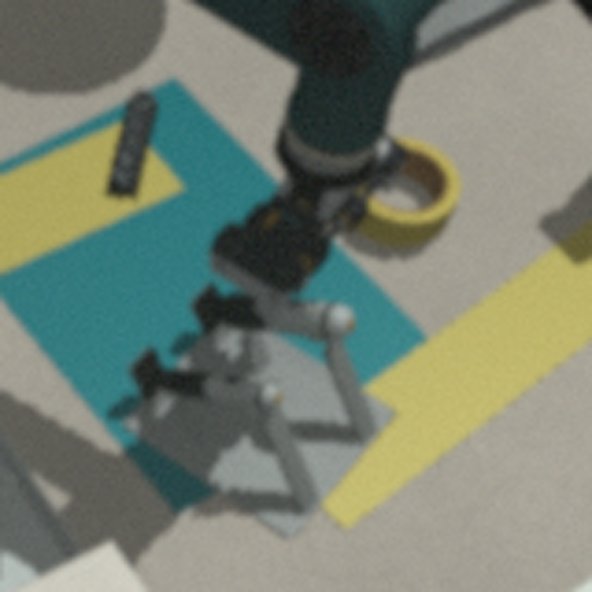

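View pics/wrist5.png

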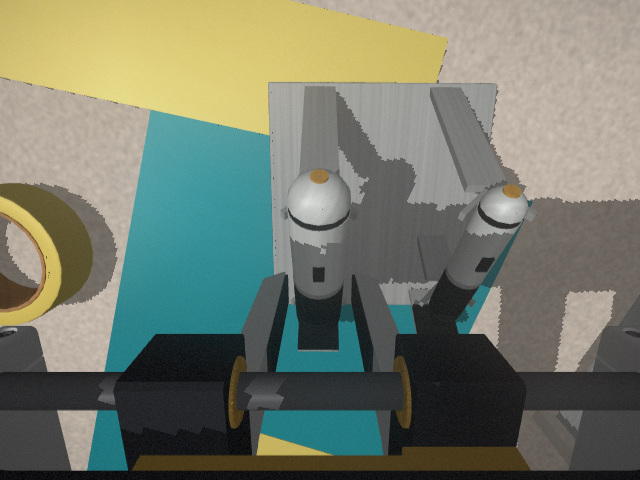

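Run:
```python
from h import *
s=camera_info("scene");w=camera_info("wrist");o=robot.get_obs();p=o["tool_pos"];R=Ro.from_euler('xyz',o["ee_rot"]).as_matrix()
im=cv2.imread("pics/scene5.png");k=7;x0,y0=380,180
c=cv2.resize(im[y0:y0+75,x0:x0+85],None,fx=k,fy=k,interpolation=cv2.INTER_CUBIC);c=cv2.convertScaleAbs(c,alpha=1.8,beta=20)
for lx in(-.015,.015):
  for up in(0,.02,.04,.06):
    u=proj(s,p+R@[lx,-up,.008]);cv2.circle(c,tuple(int((a-b+.5)*k) for a,b in zip(u,(x0,y0))),4,(0,0,255) if up==0 else (0,255,0),1)
    print(lx,up,proj(w,p+R@[lx,-up,.008]),proj(w,p+R@[lx,-up,-.008]))
cv2.imwrite("pics/crI.png",c)
```

```text
-0.015 0 [296.6746 250.5168] [297.1    273.5498]
-0.015 0.02 [294.5734 260.9007] [295.0794 285.7783]
-0.015 0.04 [292.0513 273.3654] [292.6629 300.4028]
-0.015 0.06 [288.9674 288.606 ] [289.7215 318.2039]
0.015 0 [342.908 250.525] [342.4731 273.5597]
0.015 0.02 [345.0176 260.9105] [344.5011 285.7902]
0.015 0.04 [347.5499 273.3774] [346.9265 300.4172]
0.015 0.06 [350.6462 288.6211] [349.8788 318.2217]
```

View pics/crI.png

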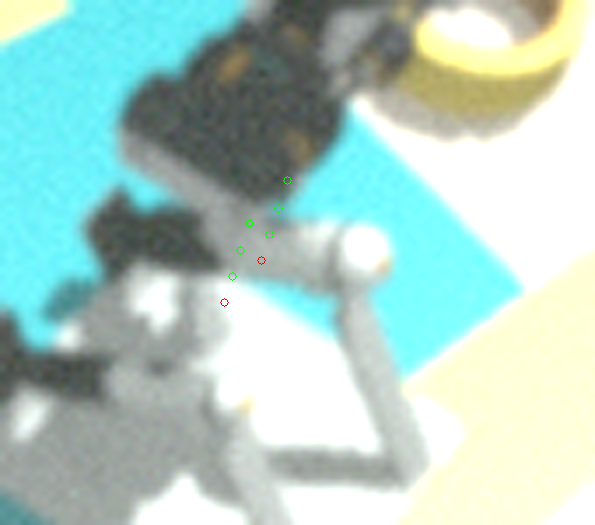

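Run:
```python
import cv2
a=cv2.imread("pics/scene0.png")[110:230,20:160]
b=cv2.imread("pics/scene5.png")[110:230,340:480]
f=lambda a:cv2.convertScaleAbs(cv2.resize(a,None,fx=4,fy=4,interpolation=cv2.INTER_CUBIC),alpha=1.9,beta=15)
cv2.imwrite("pics/crJ.png",f(a));cv2.imwrite("pics/crK.png",f(b))
t=cv2.imread("pics/top0.png")[380:480,540:640];cv2.imwrite("pics/crL.png",f(t))
```

```text
(no output)
```

View pics/crJ.png

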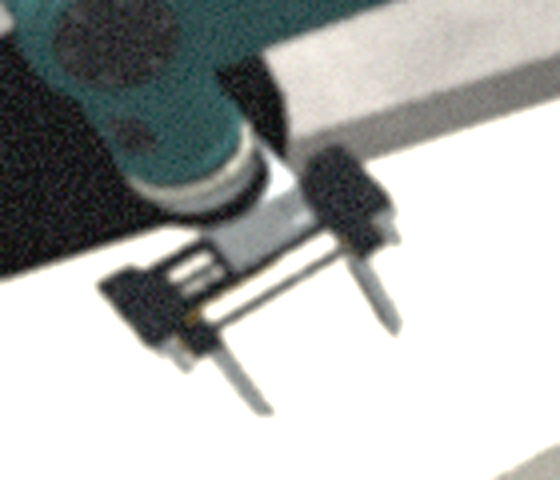

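View pics/crK.png

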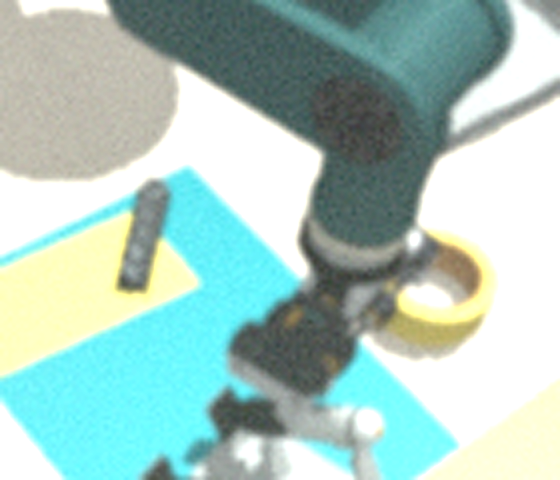

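View pics/crL.png

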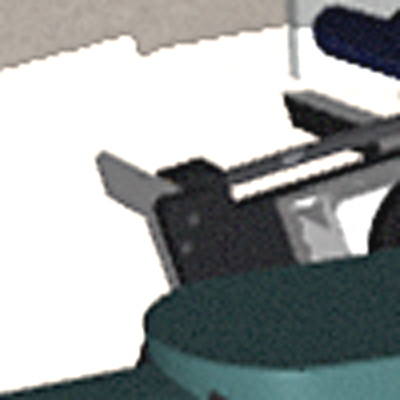

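Run:
```python
from h import *
t=camera_info("top");s=camera_info("scene")
rs=ray(s,(118.5,192));rt=ray(t,(565,419));r2=ray(s,(86.5,212.5))
print(tri([rs,rt]))
p=np.array([.1702,-.5225,.166]);R=Ro.from_euler('xyz',[-1.5706,0.0022,-1.256]).as_matrix()
q,_=tri([rs,rt]);print("in tool",R.T@(q-p))
q2=r2[0];
for z in(.14,.166,.19,.21): print(z,R.T@(onz(s,(86.5,212.5),z)-p),R.T@(onz(s,(118.5,192),z)-p))
# base of the finger
print(tri([ray(s,(20+352/4,110+262/4)),ray(t,(540+170/4,380+205/4))]))
```

```text
(array([ 0.1628, -0.4689,  0.2115]), np.float64(8.674362739318758e-05))
in tool [-0.0533 -0.0453  0.0095]
0.14 [ 0.0436  0.0259 -0.0578] [-0.0654  0.0261 -0.0587]
0.166 [ 0.0455 -0.0001 -0.033 ] [-0.061   0.0001 -0.0339]
0.19 [ 0.0472 -0.0241 -0.0102] [-0.0569 -0.0239 -0.0111]
0.21 [ 0.0486 -0.0441  0.0089] [-0.0535 -0.0439  0.008 ]
(array([ 0.1563, -0.4707,  0.2765]), np.float64(0.0018685873372190419))
```

```bash
python3 -m creep '[{"slide":[0,0,0],"roll":0,"grip":0.3},{"slide":[0,0,0],"roll":0,"grip":0.3},{"slide":[0,0,0],"roll":0,"grip":0.3},{"slide":[0,5,1],"roll":0,"grip":0.3},{"slide":[0,12,1],"roll":0,"grip":0.3},{"slide":[0,22,1],"roll":0,"grip":0.3},{"slide":[0,32,1],"roll":0,"grip":0.3},{"slide":[0,37,1],"roll":0,"grip":0.3},{"slide":[0,37,1],"roll":0,"grip":0.3},{"slide":[0,37,1],"roll":0,"grip":0.3}]';python3 - <<'E'
from h import *
plan((.540,.313,.023),-66.7)
cv2.imwrite("pics/w6.png",snapshot("wrist")[:,:,::-1])
E
```

```text
time: 5.45
tool_pos: [0.5395, 0.3132, 0.0229]
ee_rot: [-1.573, -0.0, -1.164]
wrist_force: [0.2, 0.3, -0.1]
width: 0.0657
tcp [0.5395 0.3132 0.0229] yaw -66.66 slide [ 0.4 -0.1  0.4] roll 0.0358247066223214 t 5.45 w 0.0657 F [ 0.2295  0.2944 -0.1246]
```

View pics/w6.png

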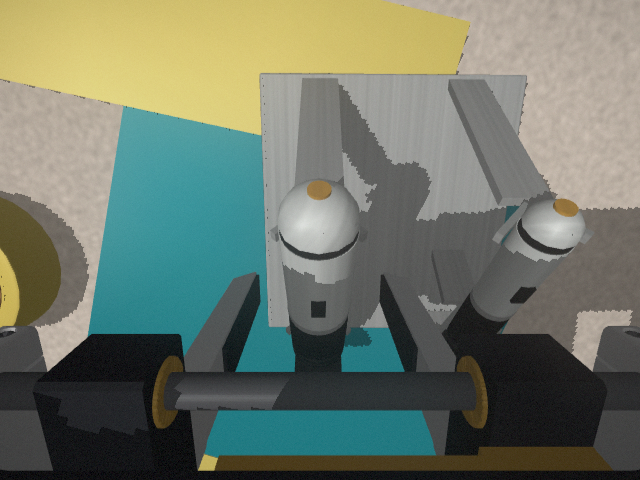

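```bash
python3 -m creep '[{"slide":[0,0,0],"roll":0,"grip":0.7},{"slide":[0,0,0],"roll":0,"grip":1},{"slide":[0,0,0],"roll":0,"grip":1},{"slide":[0,0,0],"roll":0,"grip":1},{"slide":[0,0,0],"roll":0,"grip":1},{"slide":[0,0,0],"roll":0,"grip":1},{"slide":[0,0,0],"roll":0,"grip":1}]';python3 - <<'E'
from h import *
plan((.540,.313,.023),-66.7)
cv2.imwrite("pics/w7.png",snapshot("wrist")[:,:,::-1])
E
```

```text
time: 6.08
tool_pos: [0.5398, 0.3142, 0.0241]
ee_rot: [-1.571, 0.001, -1.163]
wrist_force: [-1.0, 1.7, 0.3]
width: 0.0289
tcp [0.5398 0.3142 0.0241] yaw -66.66 slide [ 1.2  1.1 -0.3] roll 0.041679567761775616 t 6.0833 w 0.0289 F [-0.9877  1.6627  0.2734]
```

View pics/w7.png

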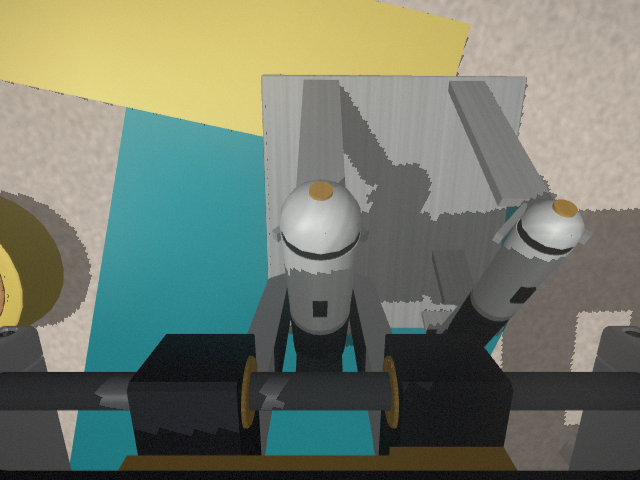

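```bash
python3 -m creep '[{"slide":[0,-5,-3.5],"roll":0,"grip":1},{"slide":[0,-12,-8.5],"roll":0,"grip":1},{"slide":[0,-22,-15],"roll":0,"grip":1},{"slide":[0,-34,-24],"roll":0,"grip":1},{"slide":[0,-49,-34],"roll":0,"grip":1},{"slide":[0,-75,-40],"roll":0,"grip":1},{"slide":[0,-100,-45],"roll":0,"grip":1},{"slide":[0,-110,-45],"roll":0,"grip":1},{"slide":[0,-110,-45],"roll":0,"grip":1}]';python3 - <<'E'
from h import *
plan((.540,.313,.023),-66.7)
import json;c=camera_info("wrist");json.dump({k:np.array(c[k]).tolist() for k in c},open("w8.json","w"))
cv2.imwrite("pics/w8.png",snapshot("wrist")[:,:,::-1])
cv2.imwrite("pics/s8.png",snapshot("scene")[:,:,::-1])
E
```

```text
time: 6.88
tool_pos: [0.5001, 0.2962, 0.1384]
ee_rot: [-1.564, -0.0, -1.164]
wrist_force: [0.9, 0.0, -1.6]
width: 0.0293
tcp [0.5001 0.2962 0.1384] yaw -66.67 slide [  0.3 115.7  42.5] roll 0.03499943252543858 t 6.8833 w 0.0293 F [ 0.9434  0.0261 -1.6207]
```

View pics/w8.png

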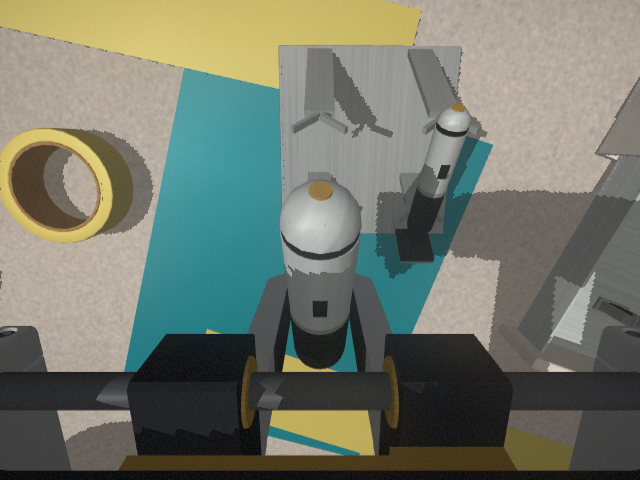

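View pics/s8.png

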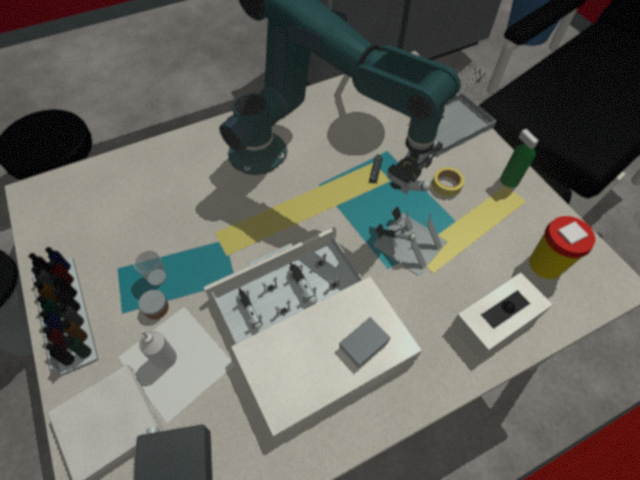

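```bash
python3 -c "
from h import *
plan((.46,-.10,.18),-87.8)"
```

```text
tcp [0.4983 0.2954 0.1336] yaw -66.67 slide [ 347.9  -46.2 -191.8] roll 21.132621826039042 t 6.9833 w 0.0294 F [-0.0633 -0.3372 -2.9258]
```

```bash
python3 -m creep '[{"slide":[20,-15,-11],"roll":2,"grip":1},{"slide":[50,-30,-28],"roll":5,"grip":1},{"slide":[85,-46,-47],"roll":8,"grip":1},{"slide":[120,-46,-66],"roll":11,"grip":1},{"slide":[155,-46,-85],"roll":14,"grip":1},{"slide":[190,-46,-105],"roll":17,"grip":1},{"slide":[225,-46,-124],"roll":20,"grip":1},{"slide":[260,-46,-143],"roll":21,"grip":1},{"slide":[295,-46,-163],"roll":21,"grip":1},{"slide":[325,-46,-180],"roll":21,"grip":1},{"slide":[343,-46,-190],"roll":21,"grip":1},{"slide":[348,-46,-192],"roll":21,"grip":1},{"slide":[348,-46,-192],"roll":21,"grip":1},{"slide":[348,-46,-192],"roll":21,"grip":1}]';python3 - <<'E'
from h import *
plan((.46,-.10,.18),-87.8)
import json;c=camera_info("wrist");json.dump({k:np.array(c[k]).tolist() for k in c},open("w9.json","w"))
cv2.imwrite("pics/w9.png",snapshot("wrist")[:,:,::-1])
E
```

```text
time: 8.15
tool_pos: [0.4597, -0.0991, 0.1784]
ee_rot: [-1.574, 0.002, -1.53]
wrist_force: [0.2, 0.8, -2.4]
width: 0.0292
tcp [ 0.4597 -0.0991  0.1784] yaw -87.67 slide [ 0.9 -1.6  0.2] roll 0.1271514986775628 t 8.15 w 0.0292 F [ 0.2285  0.7763 -2.4318]
```

View pics/w9.png

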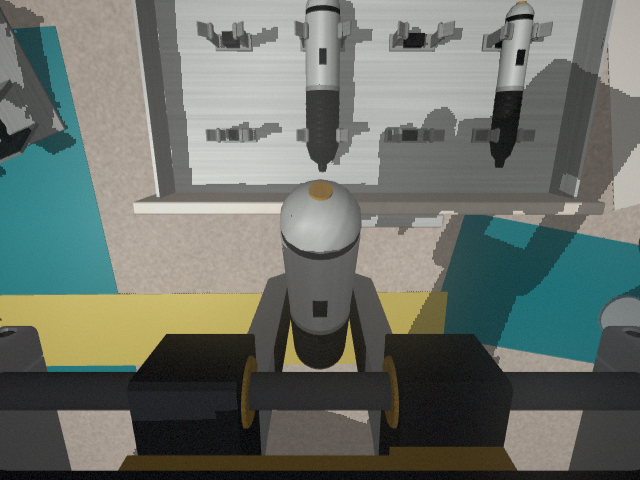

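Run:
```python
import cv2
a=cv2.imread("pics/w9.png")
cv2.imwrite("pics/crM.png",cv2.convertScaleAbs(cv2.resize(a[0:220,360:560],None,fx=3,fy=2.7,interpolation=cv2.INTER_CUBIC),alpha=1.6,beta=10))
cv2.imwrite("pics/crN.png",cv2.convertScaleAbs(cv2.resize(a[0:220,120:360],None,fx=3,fy=2.7,interpolation=cv2.INTER_CUBIC),alpha=1.6,beta=10))
```

```text
(no output)
```

View pics/crM.png

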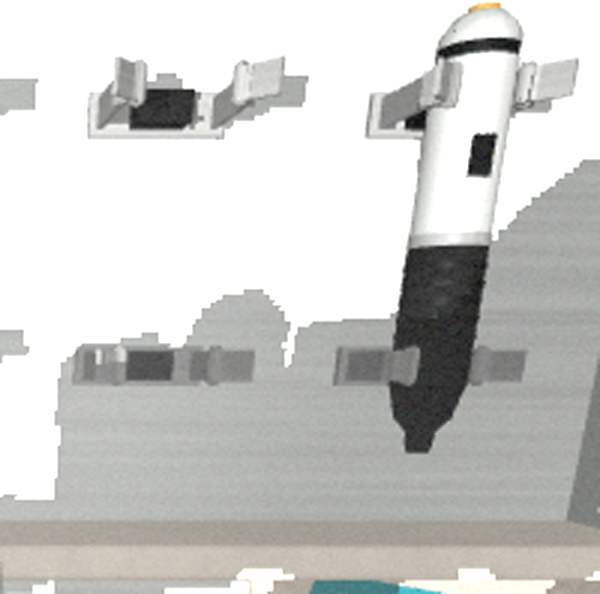

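View pics/crN.png

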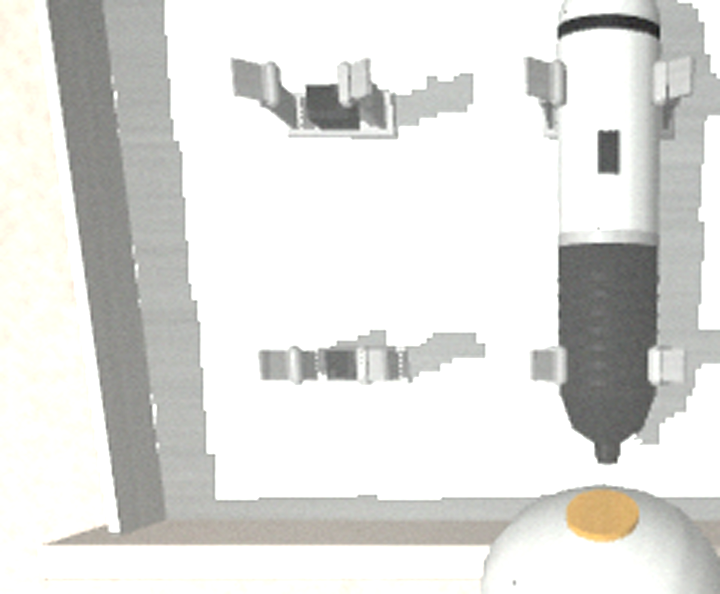

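Run:
```python
from h import *
import json
w=json.load(open("w9.json"));t=camera_info("top")
g=lambda p,z=.052:onz(w,p,z)
F=[g((323,15)),g((323,92)),g((322,165))];S=[g((519.8,22)),g((509.3,89)),g((499.5,164))]
print(F,S)
M=lambda u,v:((u+.5)/3-.5+360,(v+.5)/2.7-.5); N=lambda u,v:((u+.5)/3-.5+120,(v+.5)/2.7-.5)
B=lambda u,v:((u+.5)/3-.5+295,(v+.5)/3-.5+80)
print("front top outer L,R",g((135,211),.078),g((604,213),.078),"inner",g((135,203),.078),g((604,203),.078))
print("wide saddle rear",g(M(162,109),.037),"base rear edge ends",g(M(88,137),.022),g(M(222,137),.022))
print("wide front saddle",g(M(150,366),.037),"base L",g(M(72,385),.022))
print("slim saddle rear",g(N(332,107),.041),"base",g(N(290,135),.022),g(N(397,135),.022),"front saddle",g(N(341,365),.041))
# lips at z .072 : wide rear L/R inner beads
print("lip tops wide front",g(M(72,365),.072),g(M(256,365),.072),"rear",g(M(115,78),.072),g(M(285,72),.072))
print("lip tops slim front",g(N(260,365),.072),g(N(413,362),.072),"rear",g(N(232,80),.072),g(N(370,78),.072))
# heights via top view
for n,b,p in[("full nose",(246,522),(322,170)),("slimfull nose",(446,514),(499.3,166.7)),("sl win",(447,402),M(481,155)),("full win",(243,407),N(608,151)),("drL",(38,558),(135,203)),("drR",(572,545),(604,203)),("wide rear saddle",(340,388),M(162,109))]:
    print(n,tri([ray(t,B(*b)),ray(w,p)]))
```

```text
[array([ 0.6387, -0.0945,  0.052 ]), array([ 0.5773, -0.0971,  0.052 ]), array([ 0.5123, -0.099 ,  0.052 ])] [array([ 0.6402, -0.264 ,  0.052 ]), array([ 0.5866, -0.2651,  0.052 ]), array([ 0.5202, -0.2682,  0.052 ])]
front top outer L,R [0.4659 0.0709 0.078 ] [ 0.4817 -0.3588  0.078 ] inner [0.4734 0.0701 0.078 ] [ 0.4909 -0.3563  0.078 ]
wide saddle rear [ 0.6262 -0.1777  0.037 ] base rear edge ends [ 0.62   -0.1586  0.022 ] [ 0.6218 -0.2012  0.022 ]
wide front saddle [ 0.5431 -0.1833  0.037 ] base L [ 0.5353 -0.1612  0.022 ]
slim saddle rear [ 0.6193 -0.0118  0.041 ] base [0.6141 0.0063 0.022 ] [ 0.6154 -0.0278  0.022 ] front saddle [ 0.5365 -0.0124  0.041 ]
lip tops wide front [ 0.5421 -0.152   0.072 ] [ 0.5443 -0.2059  0.072 ] rear [ 0.6257 -0.1561  0.072 ] [ 0.6291 -0.202   0.072 ]
lip tops slim front [0.5358 0.0041 0.072 ] [ 0.5386 -0.0408  0.072 ] rear [0.6186 0.0078 0.072 ] [ 0.6206 -0.0298  0.072 ]
full nose (array([ 0.5091, -0.0986,  0.0661]), np.float64(0.0005144507661830458))
slimfull nose (array([ 0.5184, -0.2616,  0.0657]), np.float64(0.00010991821776112676))
sl win (array([ 0.6114, -0.2643,  0.0626]), np.float64(0.0006745282526340886))
full win (array([ 0.6049, -0.0953,  0.0646]), np.float64(0.0002706480252151257))
drL (array([0.4749, 0.0701, 0.0798]), np.float64(0.001427379151258479))
drR (array([ 0.492 , -0.3593,  0.0756]), np.float64(0.001721754683673451))
wide rear saddle (array([ 0.6347, -0.1852,  0.0032]), np.float64(0.0003282888685575652))
```

```bash
python3 -c "
from h import *
plan((.519,-.183,.082),-87.9)"
```

```text
tcp [ 0.46   -0.0986  0.1788] yaw -87.60 slide [86.9 96.6 55.6] roll 0.29771746950171973 t 8.2 w 0.0298 F [-0.4339  0.7854 -2.4161]
```

```bash
python3 -m creep '[{"slide":[30,0,20],"roll":0.2,"grip":1},{"slide":[60,20,40],"roll":0.2,"grip":1},{"slide":[87,50,56],"roll":0.2,"grip":1},{"slide":[87,80,56],"roll":0.2,"grip":1},{"slide":[87,96,56],"roll":0.2,"grip":1},{"slide":[87,96,56],"roll":0.2,"grip":1},{"slide":[87,104,56],"roll":0.2,"grip":1},{"slide":[87,110,56],"roll":0.2,"grip":1},{"slide":[87,110,56],"roll":0.2,"grip":1}]'
python3 -m creep '[{"slide":[0,5,0],"roll":0,"grip":1},{"slide":[0,10,0],"roll":0,"grip":1},{"slide":[0,10,0],"roll":0,"grip":1}]'
```

```text
time: 8.95
tool_pos: [0.5201, -0.1837, 0.0702]
ee_rot: [-1.57, -0.0, -1.532]
wrist_force: [0.0, -0.6, -2.8]
width: 0.0292
time: 9.2
tool_pos: [0.5209, -0.1852, 0.0615]
ee_rot: [-1.568, -0.002, -1.533]
wrist_force: [-0.2, -1.4, 1.9]
width: 0.0291
```

```bash
python3 -m creep '[{"slide":[0,4,0],"roll":0,"grip":1},{"slide":[0,8,0],"roll":0,"grip":1},{"slide":[0,12,0],"roll":0,"grip":1},{"slide":[0,12,0],"roll":0,"grip":1}]'
python3 - <<'E'
from h import *
plan((.52,-.184,.0355),-87.9)
cv2.imwrite("pics/w10.png",snapshot("wrist")[:,:,::-1])
E
```

```text
time: 9.53
tool_pos: [0.52, -0.1855, 0.0481]
ee_rot: [-1.57, -0.002, -1.533]
wrist_force: [1.9, -3.6, 2.7]
width: 0.0292
tcp [ 0.52   -0.1855  0.0481] yaw -87.86 slide [-1.6 12.6  0. ] roll 0.03790467990114621 t 9.5333 w 0.0292 F [ 1.9119 -3.6015  2.7323]
```

View pics/w10.png

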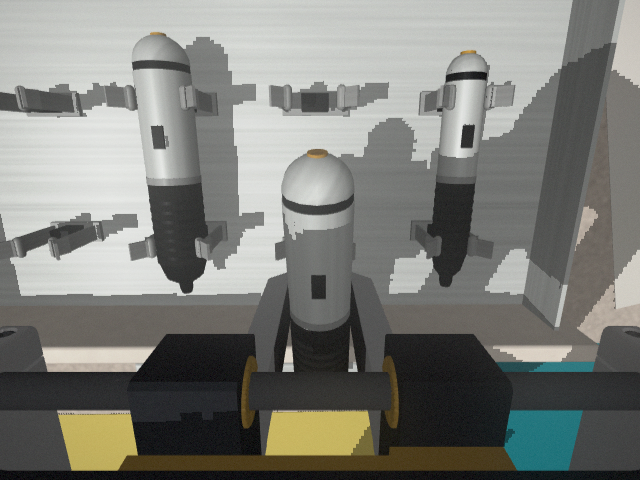

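```bash
python3 -m creep '[{"slide":[0,4,0],"roll":0,"grip":1},{"slide":[0,8,0],"roll":0,"grip":1},{"slide":[0,11,0],"roll":0,"grip":1},{"slide":[0,11,0],"roll":0,"grip":1}]'
python3 - <<'E'
from h import *
plan((.52,-.184,.0355),-87.9)
cv2.imwrite("pics/w11.png",snapshot("wrist")[:,:,::-1])
E
```

```text
time: 9.92
tool_pos: [0.5194, -0.1837, 0.0358]
ee_rot: [-1.572, 0.002, -1.534]
wrist_force: [2.3, -0.7, 1.5]
width: 0.0294
tcp [ 0.5194 -0.1837  0.0358] yaw -87.87 slide [0.3 0.3 0.6] roll 0.03453020103663107 t 9.9167 w 0.0294 F [ 2.349  -0.7149  1.4726]
```

View pics/w11.png

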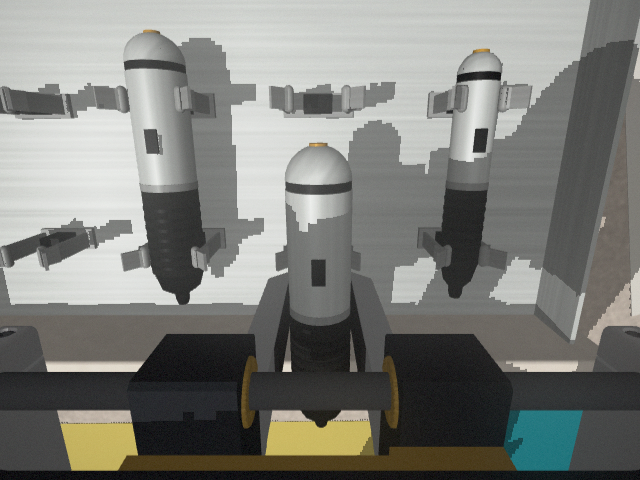

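Run:
```python
from h import *
w=camera_info("wrist")
def onx(p,x):
    o,d=ray(w,p);return o+d*(x-o[0])/d[0]
for px in(.515,.52,.525):print(px,onx((318,144.5),px+.074),onx((320.5,426),px-.074))
print("tail, level hyp z=.094",onz(w,(318,144.5),.094),onz(w,(320.5,426),.094))
```

```text
0.515 [ 0.589  -0.1789 -0.1732] [ 0.441  -0.1874  0.0913]
0.52 [ 0.594  -0.1801  0.0467] [ 0.446  -0.1872  0.0965]
0.525 [ 0.599  -0.1813  0.2666] [ 0.451  -0.187   0.1017]
tail, level hyp z=.094 [ 0.5951 -0.1804  0.094 ] [ 0.4436 -0.1873  0.094 ]
```

```bash
python3 -m creep '[{"slide":[0,-8,0],"roll":0,"grip":1},{"slide":[0,-16,10],"roll":0,"grip":1},{"slide":[0,-16,35],"roll":0,"grip":1},{"slide":[0,-16,58],"roll":0,"grip":1},{"slide":[0,-14,67],"roll":0,"grip":1},{"slide":[0,-10,67],"roll":0,"grip":1},{"slide":[0,-10,67],"roll":0,"grip":1},{"slide":[0,-10,67],"roll":0,"grip":1}]'
python3 - <<'E'
from h import *
plan((.586,-.1808,.014),-87.9)
import json;c=camera_info("wrist");json.dump({k:np.array(c[k]).tolist() for k in c},open("w12.json","w"))
im=snapshot("wrist")[:,:,::-1];cv2.imwrite("pics/w12.png",im)
cv2.imwrite("pics/crO.png",cv2.convertScaleAbs(cv2.resize(im[60:460,120:520],None,fx=1.5,fy=1.5,interpolation=cv2.INTER_CUBIC),alpha=2,beta=10))
im=snapshot("scene")[:,:,::-1]
cv2.imwrite("pics/s12.png",cv2.resize(im[170:350,180:400],None,fx=3.3,fy=3.3,interpolation=cv2.INTER_CUBIC))
E
```

```text
time: 10.63
tool_pos: [0.5845, -0.1815, 0.0454]
ee_rot: [-1.575, 0.002, -1.534]
wrist_force: [-0.3, 0.4, -1.9]
width: 0.0292
tcp [ 0.5845 -0.1815  0.0454] yaw -87.87 slide [-0.6 31.4  1.7] roll 0.026675802824570383 t 10.6333 w 0.0292 F [-0.3148  0.3969 -1.911 ]
```

View pics/crO.png

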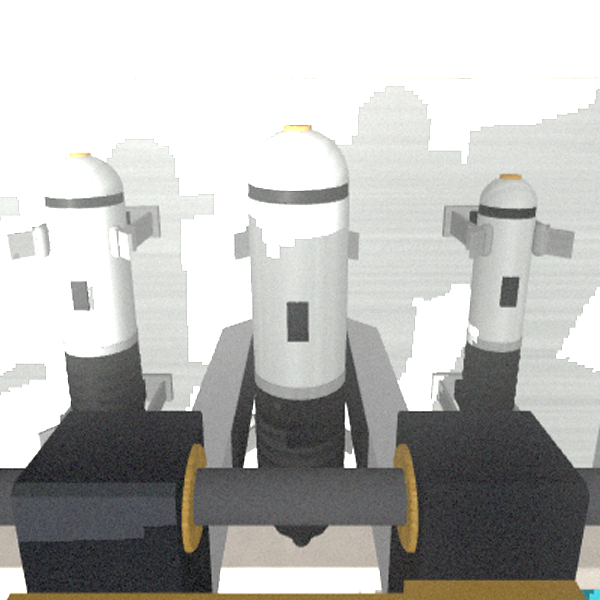

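View pics/s12.png

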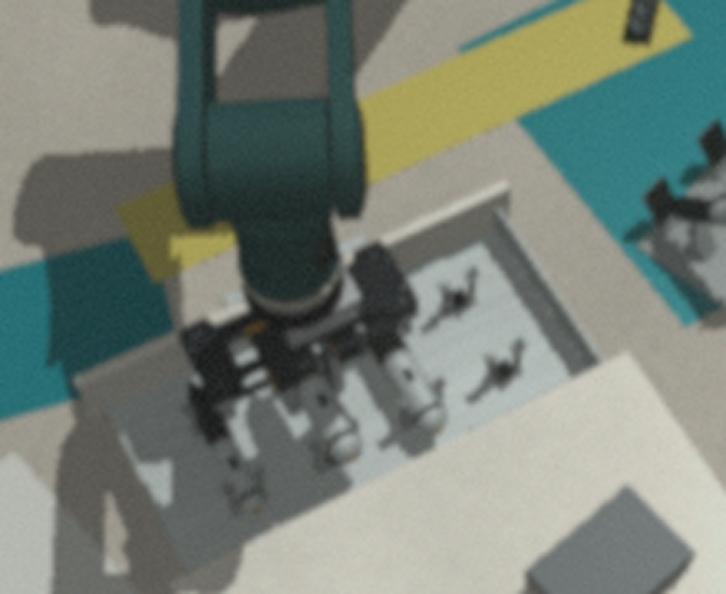

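```bash
python3 -m creep '[{"slide":[-0.6,10,1],"roll":0,"grip":1},{"slide":[-0.6,20,1],"roll":0,"grip":1},{"slide":[-0.6,27,1],"roll":0,"grip":1},{"slide":[-0.6,31,1],"roll":0,"grip":1},{"slide":[-0.6,35,1],"roll":0,"grip":1},{"slide":[-0.6,37,1],"roll":0,"grip":1},{"slide":[-0.6,37,1],"roll":0,"grip":1}]'
python3 - <<'E'
from h import *
plan((.586,-.1808,-.006),-87.9)
im=snapshot("wrist")[:,:,::-1];cv2.imwrite("pics/w13.png",im)
E
```

```text
time: 11.32
tool_pos: [0.5881, -0.1812, 0.0104]
ee_rot: [-1.57, 0.0, -1.533]
wrist_force: [-0.0, 0.4, 0.7]
width: 0.0293
tcp [ 0.5881 -0.1812  0.0104] yaw -87.85 slide [-0.4 16.4 -2.1] roll 0.047673772239875234 t 11.3167 w 0.0293 F [-0.012   0.3628  0.6924]
```

View pics/w13.png

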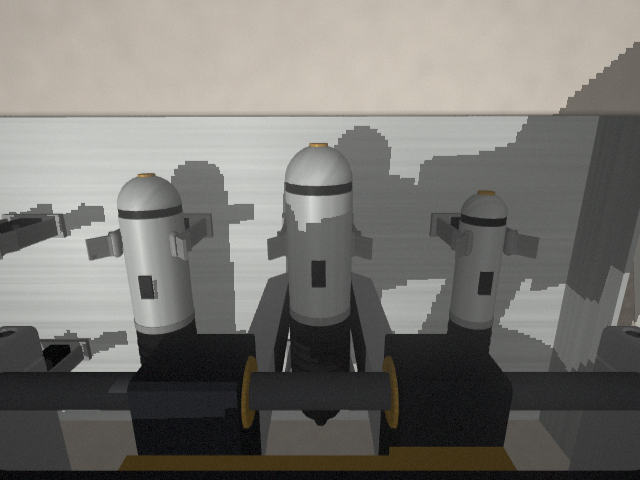

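```bash
python3 -m creep '[{"slide":[0,3,0],"roll":0,"grip":1},{"slide":[0,6,0],"roll":0,"grip":1},{"slide":[0,9,0],"roll":0,"grip":1},{"slide":[0,9,0],"roll":0,"grip":1}]'
python3 -m creep '[{"slide":[0,3,0],"roll":0,"grip":1},{"slide":[0,6,0],"roll":0,"grip":1},{"slide":[0,6,0],"roll":0,"grip":1}]'
```

```text
time: 11.7
tool_pos: [0.5887, -0.1811, 0.0007]
ee_rot: [-1.569, 0.0, -1.533]
wrist_force: [2.6, 1.5, -0.7]
width: 0.0297
time: 11.95
tool_pos: [0.5882, -0.1813, -0.0057]
ee_rot: [-1.57, -0.0, -1.533]
wrist_force: [4.4, 2.4, -2.1]
width: 0.0291
```

Run:
```python
from h import *
plan((.586,-.1808,-.006),-87.9)
im=snapshot("wrist")[:,:,::-1];cv2.imwrite("pics/w14.png",cv2.convertScaleAbs(im,alpha=1.6,beta=10))
w=camera_info("wrist")
print(onz(w,(318,144),.052))
```

```text
tcp [ 0.5882 -0.1813 -0.0057] yaw -87.85 slide [-0.6  0.3 -2.2] roll 0.05316971527020087 t 11.95 w 0.0291 F [ 4.3923  2.399  -2.1172]
[ 0.664  -0.1778  0.052 ]
```

View pics/w14.png

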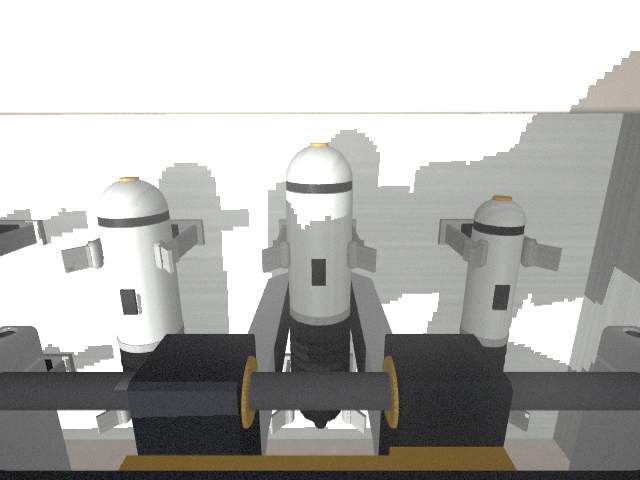

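```bash
python3 -m creep '[{"slide":[0,1.5,-1],"roll":0,"grip":1},{"slide":[0,3,-2],"roll":0,"grip":1},{"slide":[0,3,-2],"roll":0,"grip":1}]';python3 -m creep '[{"slide":[0,2,0],"roll":0,"grip":1},{"slide":[0,2,0],"roll":0,"grip":1}]'
```

```text
time: 12.25
tool_pos: [0.5876, -0.1816, -0.0066]
ee_rot: [-1.567, -0.001, -1.533]
wrist_force: [4.1, 3.6, 2.7]
width: 0.0293
time: 12.42
tool_pos: [0.5877, -0.1816, -0.0068]
ee_rot: [-1.566, -0.001, -1.533]
wrist_force: [1.1, 4.2, 10.7]
width: 0.0291
```

```bash
python3 -m creep '[{"slide":[0,-2,0],"roll":0,"grip":0.4},{"slide":[0,-3,0],"roll":0,"grip":0.4},{"slide":[0,-3,0],"roll":0,"grip":0.4},{"slide":[0,-3,0],"roll":0,"grip":0.4},{"slide":[0,-10,0],"roll":0,"grip":0.4},{"slide":[0,-30,0],"roll":0,"grip":0.4},{"slide":[0,-60,0],"roll":0,"grip":0.4},{"slide":[0,-100,-10],"roll":0,"grip":0.4},{"slide":[0,-140,-40],"roll":0,"grip":0.4},{"slide":[0,-170,-75],"roll":0,"grip":0.4},{"slide":[0,-185,-100],"roll":0,"grip":0.4},{"slide":[0,-190,-115],"roll":0,"grip":0.4},{"slide":[0,-190,-115],"roll":0,"grip":0.4},{"slide":[0,-190,-115],"roll":0,"grip":0.4}]'
python3 - <<'E'
from h import *
plan((.586,-.1808,-.006),-87.9)
import json;c=camera_info("wrist");json.dump({k:np.array(c[k]).tolist() for k in c},open("w15.json","w"))
im=snapshot("wrist")[:,:,::-1];cv2.imwrite("pics/w15.png",cv2.convertScaleAbs(im,alpha=1.3,beta=10))
E
```

```text
time: 13.58
tool_pos: [0.4708, -0.1861, 0.1808]
ee_rot: [-1.569, -0.001, -1.534]
wrist_force: [-1.0, 0.3, -0.6]
width: 0.0566
tcp [ 0.4708 -0.1861  0.1808] yaw -87.92 slide [ -1.3 187.  115. ] roll -0.018516021391349113 t 13.5833 w 0.0566 F [-1.0331  0.3012 -0.5962]
```

View pics/w15.png

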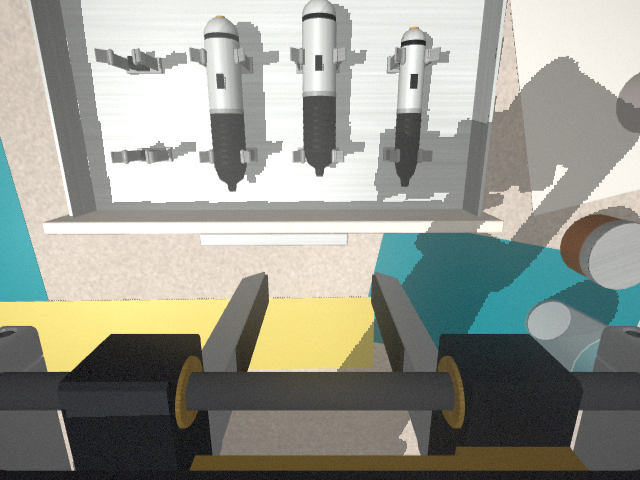

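```bash
python3 -c "
from h import *
plan((.53,.211,.14),-66.6)"
```

```text
tcp [ 0.4709 -0.1857  0.1795] yaw -87.88 slide [-394.3   39.5   73.7] roll -21.284962740927966 t 13.6333 w 0.0565 F [ 0.9176 -0.6367 -0.2251]
```

```bash
python3 -m creep '[{"slide":[-20,0,4],"roll":-2,"grip":0.35},{"slide":[-55,0,10],"roll":-5,"grip":0.35},{"slide":[-95,0,17],"roll":-8,"grip":0.35},{"slide":[-135,0,25],"roll":-11,"grip":0.35},{"slide":[-175,0,32],"roll":-14,"grip":0.35},{"slide":[-215,0,40],"roll":-17,"grip":0.35},{"slide":[-255,5,47],"roll":-20,"grip":0.35},{"slide":[-295,15,55],"roll":-21.3,"grip":0.35},{"slide":[-335,25,62],"roll":-21.3,"grip":0.35},{"slide":[-370,35,70],"roll":-21.3,"grip":0.35},{"slide":[-390,39,73],"roll":-21.3,"grip":0.35},{"slide":[-394,39,74],"roll":-21.3,"grip":0.35},{"slide":[-394,39,74],"roll":-21.3,"grip":0.35},{"slide":[-394,39,74],"roll":-21.3,"grip":0.35}]'
python3 - <<'E'
from h import *
plan((.576,.231,.017),-66.6)
import json;c=camera_info("wrist");json.dump({k:np.array(c[k]).tolist() for k in c},open("w16.json","w"))
im=snapshot("wrist")[:,:,::-1];cv2.imwrite("pics/w16.png",cv2.convertScaleAbs(im,alpha=1.3,beta=10))
E
```

```text
time: 14.8
tool_pos: [0.53, 0.2104, 0.1397]
ee_rot: [-1.573, -0.001, -1.161]
wrist_force: [-1.2, -0.8, 0.1]
width: 0.0613
tcp [0.53   0.2104 0.1397] yaw -66.54 slide [ -0.7 122.5  50.7] roll 0.05878742893318645 t 14.8 w 0.0613 F [-1.1943 -0.8224  0.1124]
```

View pics/w16.png

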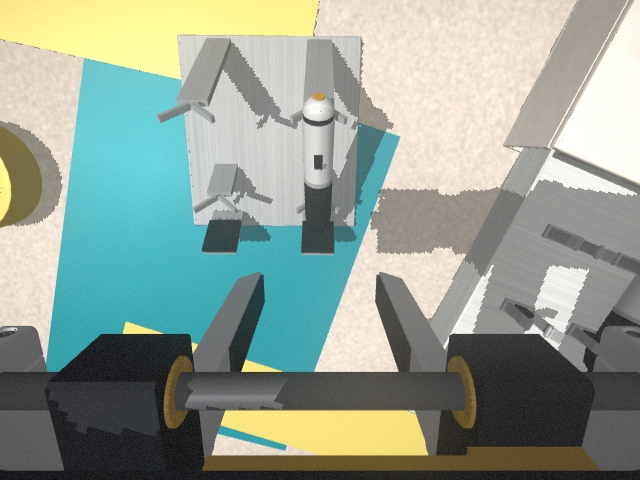

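```bash
python3 -c "
from h import *
w=camera_info('wrist');print(onz(w,(319,96.5),.113))"
python3 -m creep '[{"slide":[-1,0,25],"roll":0,"grip":0.35},{"slide":[-1,0,45],"roll":0,"grip":0.35},{"slide":[-1,25,51],"roll":0,"grip":0.35},{"slide":[-1,60,51],"roll":0,"grip":0.35},{"slide":[-1,90,51],"roll":0,"grip":0.35},{"slide":[-1,110,51],"roll":0,"grip":0.35},{"slide":[-1,120,51],"roll":0,"grip":0.35},{"slide":[-1,122,51],"roll":0,"grip":0.35},{"slide":[-1,122,51],"roll":0,"grip":0.35},{"slide":[-1,122,51],"roll":0,"grip":0.35}]'
python3 - <<'E'
from h import *
plan((.576,.231,.017),-66.6)
im=snapshot("wrist")[:,:,::-1];cv2.imwrite("pics/w17.png",cv2.convertScaleAbs(im,alpha=1.3,beta=10))
E
```

```text
[0.6256 0.2517 0.113 ]
time: 15.68
tool_pos: [0.5781, 0.2318, 0.0213]
ee_rot: [-1.567, -0.001, -1.163]
wrist_force: [0.3, 0.2, -0.1]
width: 0.061
tcp [0.5781 0.2318 0.0213] yaw -66.61 slide [-0.1  4.3 -2.3] roll -0.013238058922070195 t 15.6833 w 0.061 F [ 0.3286  0.17   -0.0789]
```

View pics/w17.png

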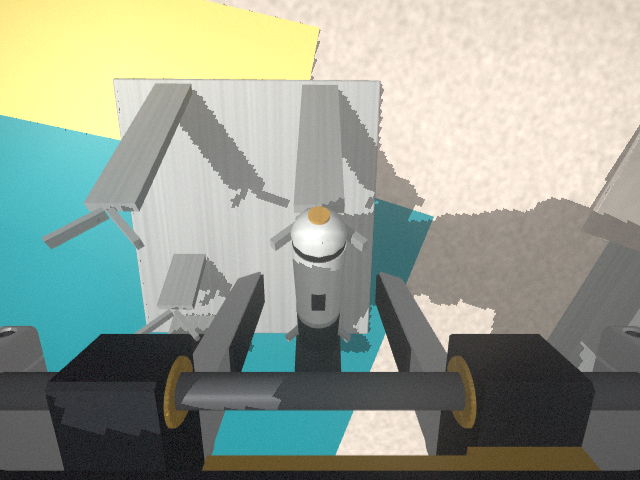

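```bash
python3 -m creep '[{"slide":[0,2,-2],"roll":0,"grip":0.35},{"slide":[0,3,-2],"roll":0,"grip":0.6},{"slide":[0,3,-2],"roll":0,"grip":1},{"slide":[0,3,-2],"roll":0,"grip":1},{"slide":[0,3,-2],"roll":0,"grip":1},{"slide":[0,3,-2],"roll":0,"grip":1},{"slide":[0,3,-2],"roll":0,"grip":1},{"slide":[0,3,-2],"roll":0,"grip":1},{"slide":[0,3,-2],"roll":0,"grip":1}]'
```

```text
time: 16.48
tool_pos: [0.5746, 0.2312, 0.0159]
ee_rot: [-1.571, -0.0, -1.162]
wrist_force: [-0.3, -0.6, -0.1]
width: 0.0217
```

```bash
python3 -m creep '[{"slide":[0,-5,-3.5],"roll":0,"grip":1},{"slide":[0,-12,-8.5],"roll":0,"grip":1},{"slide":[0,-22,-15],"roll":0,"grip":1},{"slide":[0,-34,-24],"roll":0,"grip":1},{"slide":[0,-49,-34],"roll":0,"grip":1},{"slide":[0,-75,-40],"roll":0,"grip":1},{"slide":[0,-100,-45],"roll":0,"grip":1},{"slide":[0,-130,-50],"roll":0,"grip":1},{"slide":[0,-145,-50],"roll":0,"grip":1},{"slide":[0,-150,-50],"roll":0,"grip":1}]';python3 - <<'E'
from h import *
plan((.46,-.04,.175),-87.9)
im=snapshot("wrist")[:,:,::-1];cv2.imwrite("pics/w18.png",cv2.convertScaleAbs(im,alpha=1.3,beta=10))
E
```

```text
time: 17.32
tool_pos: [0.5295, 0.2114, 0.1714]
ee_rot: [-1.564, -0.001, -1.162]
wrist_force: [0.5, -0.1, -0.3]
width: 0.0219
tcp [0.5295 0.2114 0.1714] yaw -66.56 slide [ 203.    -4.5 -163.7] roll 21.337319808324935 t 17.3167 w 0.0219 F [ 0.5284 -0.0972 -0.2706]
```

View pics/w18.png

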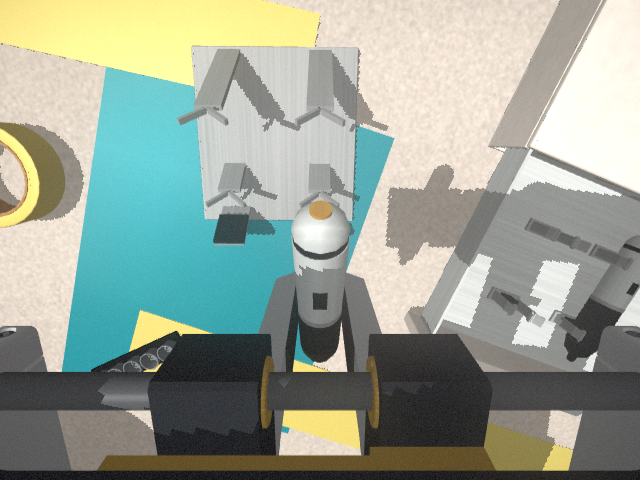

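```bash
python3 -m creep '[{"slide":[20,-5,-16],"roll":3,"grip":1},{"slide":[50,-5,-40],"roll":7,"grip":1},{"slide":[80,-5,-64],"roll":11,"grip":1},{"slide":[110,-5,-88],"roll":15,"grip":1},{"slide":[140,-5,-112],"roll":19,"grip":1},{"slide":[170,-5,-137],"roll":21.3,"grip":1},{"slide":[195,-5,-157],"roll":21.3,"grip":1},{"slide":[210,-5,-168],"roll":21.3,"grip":1},{"slide":[212,-5,-168],"roll":21.3,"grip":1},{"slide":[212,-5,-168],"roll":21.3,"grip":1},{"slide":[212,-5,-168],"roll":21.3,"grip":1}]';python3 - <<'E'
from h import *
plan((.513,-.015,.09),-87.9)
import json;c=camera_info("wrist");json.dump({k:np.array(c[k]).tolist() for k in c},open("w19.json","w"))
im=snapshot("wrist")[:,:,::-1];cv2.imwrite("pics/w19.png",cv2.convertScaleAbs(im,alpha=1.3,beta=10))
E
```

```text
time: 18.28
tool_pos: [0.4584, -0.0493, 0.17]
ee_rot: [-1.573, 0.001, -1.533]
wrist_force: [-0.3, -0.4, -0.8]
width: 0.021
tcp [ 0.4584 -0.0493  0.17  ] yaw -87.85 slide [-32.1  79.9  56. ] roll 0.04666918998435676 t 18.2833 w 0.021 F [-0.2531 -0.4367 -0.8303]
```

View pics/w19.png

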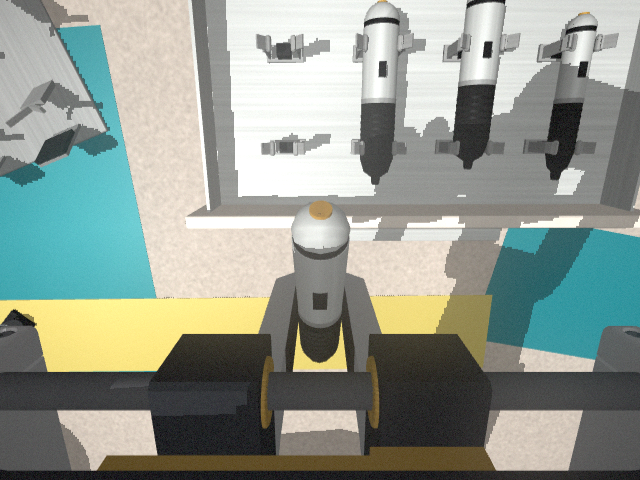

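Run:
```python
from h import *
import json
w=json.load(open("w19.json"))
a=cv2.imread("pics/w19.png");cv2.imwrite("pics/crP.png",cv2.convertScaleAbs(cv2.resize(a[20:240,180:430],None,fx=3,fy=2.7,interpolation=cv2.INTER_CUBIC),alpha=1.2))
g=lambda p,z:onz(w,p,z)
print("saddle r/f",g((283,49),.041),g((287,147),.041))
print("full tail,nose",g((382,2),.052),g((376,182),.052),"mid",g((379,85),.052))
print("outer L,R",g((187,228),.078),g((640,229),.078))
print("new thick tail? nose",g((467,167),.052),"mid",g((476.5,85),.052))
```

```text
saddle r/f [ 0.6105 -0.011   0.041 ] [ 0.5264 -0.0156  0.041 ]
full tail,nose [ 0.6465 -0.0939  0.052 ] [ 0.4979 -0.101   0.052 ] mid [ 0.5827 -0.0968  0.052 ]
outer L,R [0.4532 0.0707 0.078 ] [ 0.4678 -0.3386  0.078 ]
new thick tail? nose [ 0.515  -0.1848  0.052 ] mid [ 0.5859 -0.1824  0.052 ]
```

View pics/crP.png

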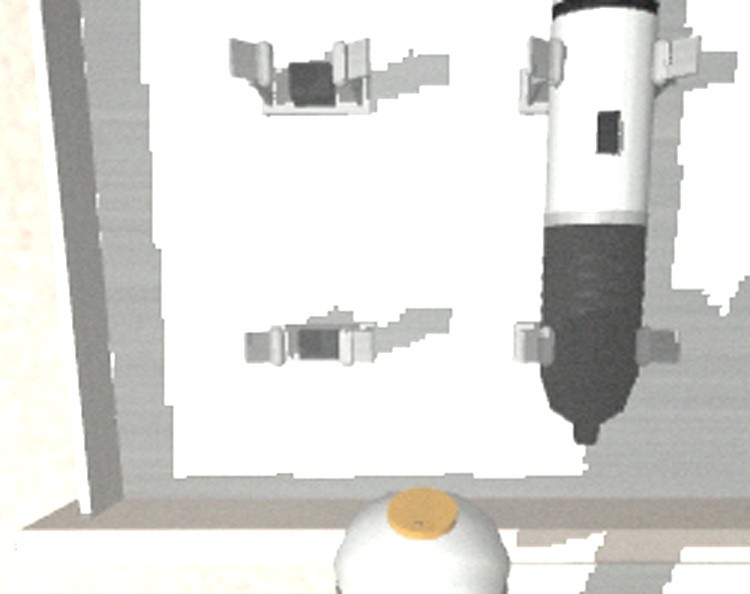

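```bash
python3 -c "
from h import *
plan((.502,-.0155,.072),-87.9)"
```

```text
tcp [ 0.4586 -0.049   0.1702] yaw -87.79 slide [-31.7  98.2  44.8] roll 0.10601307562836837 t 18.3333 w 0.0216 F [-0.6648 -0.6815 -0.8133]
```

```bash
python3 -m creep '[{"slide":[-16,0,22],"roll":0,"grip":1},{"slide":[-32,25,45],"roll":0,"grip":1},{"slide":[-32,60,45],"roll":0,"grip":1},{"slide":[-32,85,45],"roll":0,"grip":1},{"slide":[-32,98,45],"roll":0,"grip":1},{"slide":[-32,104,45],"roll":0,"grip":1},{"slide":[-32,109,45],"roll":0,"grip":1},{"slide":[-32,114,45],"roll":0,"grip":1},{"slide":[-32,118,45],"roll":0,"grip":1},{"slide":[-32,118,45],"roll":0,"grip":1}]'
python3 -m creep '[{"slide":[0,4,0],"roll":0,"grip":1},{"slide":[0,8,0],"roll":0,"grip":1},{"slide":[0,8,0],"roll":0,"grip":1}]'
```

```text
time: 19.17
tool_pos: [0.5052, -0.0165, 0.0554]
ee_rot: [-1.565, -0.001, -1.533]
wrist_force: [1.0, -0.7, 3.1]
width: 0.0213
time: 19.42
tool_pos: [0.5077, -0.0172, 0.0491]
ee_rot: [-1.559, -0.002, -1.534]
wrist_force: [3.3, 0.0, 6.5]
width: 0.0216
```

Run:
```python
from h import *
plan((.502,-.0155,.031),-87.9)
im=snapshot("wrist")[:,:,::-1];cv2.imwrite("pics/w20.png",cv2.convertScaleAbs(im,alpha=1.3,beta=10))
```

```text
tcp [ 0.5077 -0.0172  0.0491] yaw -87.87 slide [-1.9 18.  -5.8] roll 0.027978300419192692 t 19.4167 w 0.0216 F [3.2848 0.0483 6.493 ]
```

View pics/w20.png

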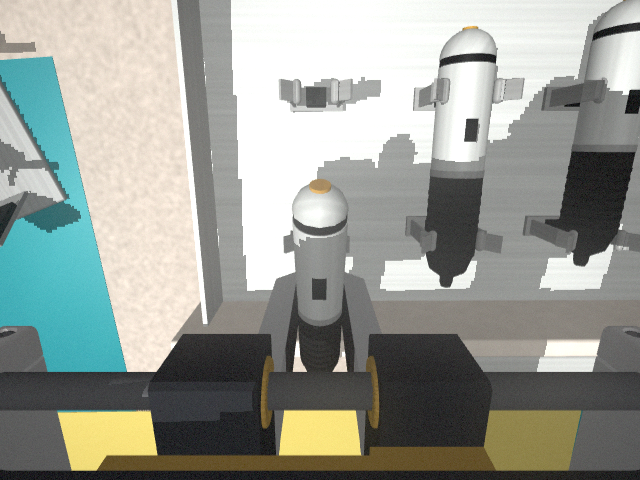

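```bash
python3 -m creep '[{"slide":[0,4,0],"roll":0,"grip":1},{"slide":[0,8,0],"roll":0,"grip":1},{"slide":[0,11,0],"roll":0,"grip":1},{"slide":[0,14,0],"roll":0,"grip":1},{"slide":[0,16,0],"roll":0,"grip":1},{"slide":[0,16,0],"roll":0,"grip":1}]'
python3 - <<'E'
from h import *
plan((.502,-.0155,.031),-87.9)
im=snapshot("wrist")[:,:,::-1];cv2.imwrite("pics/w21.png",cv2.convertScaleAbs(im,alpha=1.3,beta=10))
E
```

```text
time: 19.97
tool_pos: [0.5065, -0.017, 0.0322]
ee_rot: [-1.562, -0.002, -1.534]
wrist_force: [4.0, -0.6, 5.1]
width: 0.0211
tcp [ 0.5065 -0.017   0.0322] yaw -87.88 slide [-1.6  1.1 -4.5] roll 0.023953359081929193 t 19.9667 w 0.0211 F [ 3.9654 -0.5964  5.0628]
```

View pics/w21.png

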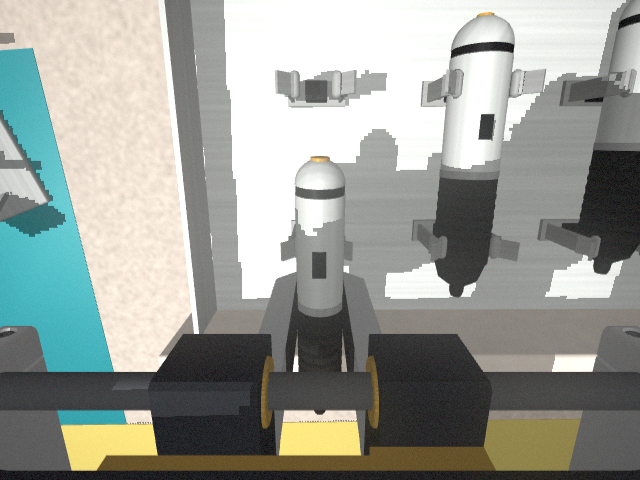

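```bash
python3 -m creep '[{"slide":[0,1.5,0],"roll":0,"grip":1},{"slide":[0,1.5,0],"roll":0,"grip":1}]'
python3 - <<'E'
from h import *
plan((.502,-.0155,.031),-87.9)
im=snapshot("wrist")[:,:,::-1];cv2.imwrite("pics/w22.png",cv2.convertScaleAbs(im[100:460,200:440],alpha=1.8,beta=10))
w=camera_info("wrist")
for z in(.088,.091):print(onz(w,(319.5,157),z),onz(w,(320.5,411),z),np.linalg.norm(onz(w,(319.5,157),z)-onz(w,(320.5,411),z)))
E
```

```text
time: 20.18
tool_pos: [0.5055, -0.0168, 0.0299]
ee_rot: [-1.564, -0.001, -1.534]
wrist_force: [3.8, -0.1, 6.4]
width: 0.021
tcp [ 0.5055 -0.0168  0.0299] yaw -87.88 slide [-1.5 -1.1 -3.5] roll 0.024789566846891375 t 20.1833 w 0.021 F [ 3.7693 -0.0886  6.375 ]
[ 0.5753 -0.0142  0.088 ] [ 0.4399 -0.0197  0.088 ] 0.1355484476374632
[ 0.5755 -0.0142  0.091 ] [ 0.4425 -0.0196  0.091 ] 0.13303323773531694
```

View pics/w22.png

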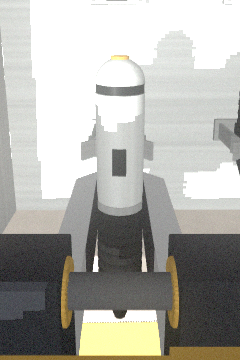

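```bash
python3 -m creep '[{"slide":[0,-8,0],"roll":0,"grip":1},{"slide":[0,-16,6],"roll":0,"grip":1},{"slide":[0,-18,30],"roll":0,"grip":1},{"slide":[0,-18,52],"roll":0,"grip":1},{"slide":[0,-16,60],"roll":0,"grip":1},{"slide":[0,-14,60],"roll":0,"grip":1},{"slide":[0,-14,60],"roll":0,"grip":1},{"slide":[0,-14,60],"roll":0,"grip":1}]'
python3 - <<'E'
from h import *
plan((.563,-.0133,.012),-87.9)
w=camera_info("wrist")
im=snapshot("wrist")[:,:,::-1];cv2.imwrite("pics/w23.png",im)
cv2.imwrite("pics/crQ.png",cv2.convertScaleAbs(cv2.resize(im[60:460,120:520],None,fx=1.5,fy=1.5,interpolation=cv2.INTER_CUBIC),alpha=1.7,beta=10))
E
```

```text
time: 20.9
tool_pos: [0.5609, -0.0141, 0.0404]
ee_rot: [-1.574, 0.0, -1.533]
wrist_force: [-0.4, -0.6, -0.8]
width: 0.0211
tcp [ 0.5609 -0.0141  0.0404] yaw -87.86 slide [-0.7 28.4  2.3] roll 0.03960210868768854 t 20.9 w 0.0211 F [-0.4044 -0.642  -0.7701]
```

View pics/crQ.png

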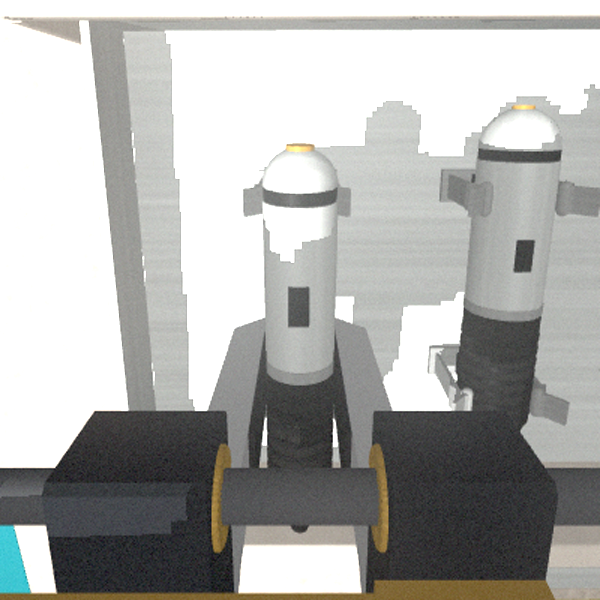

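```bash
python3 -m creep '[{"slide":[-1,8,1],"roll":0,"grip":1},{"slide":[-1,16,2],"roll":0,"grip":1},{"slide":[-1,22,2],"roll":0,"grip":1},{"slide":[-1,24,2],"roll":0,"grip":1},{"slide":[-1,24,2],"roll":0,"grip":1},{"slide":[-1,24,2],"roll":0,"grip":1}]'
python3 - <<'E'
from h import *
plan((.563,-.0133,.012),-87.9)
im=snapshot("wrist")[:,:,::-1];cv2.imwrite("pics/w24.png",im)
cv2.imwrite("pics/crR.png",cv2.convertScaleAbs(cv2.resize(im[60:460,120:520],None,fx=1.5,fy=1.5,interpolation=cv2.INTER_CUBIC),alpha=1.7,beta=10))
E
```

```text
time: 21.45
tool_pos: [0.5643, -0.0131, 0.0171]
ee_rot: [-1.571, 0.0, -1.534]
wrist_force: [-0.8, 0.2, -1.3]
width: 0.0214
tcp [ 0.5643 -0.0131  0.0171] yaw -87.86 slide [ 0.1  5.1 -1.3] roll 0.03567607751247692 t 21.45 w 0.0214 F [-0.848   0.2433 -1.3184]
```

View pics/crR.png

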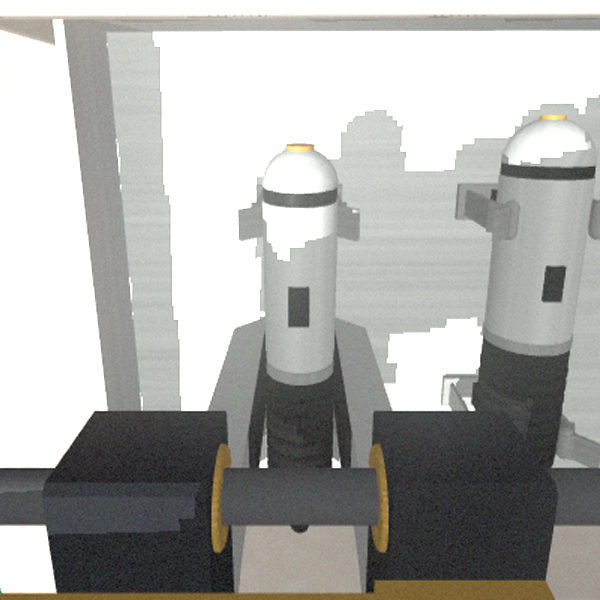

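```bash
python3 -m creep '[{"slide":[0,4,0],"roll":0,"grip":1},{"slide":[0,8,0],"roll":0,"grip":1},{"slide":[0,11,0],"roll":0,"grip":1},{"slide":[0,14,0],"roll":0,"grip":1},{"slide":[0,17,0],"roll":0,"grip":1},{"slide":[0,20,0],"roll":0,"grip":1},{"slide":[0,20,0],"roll":0,"grip":1}]'
python3 -m creep '[{"slide":[0,3,0],"roll":0,"grip":1},{"slide":[0,5,0],"roll":0,"grip":1},{"slide":[0,5,0],"roll":0,"grip":1}]'
```

```text
time: 22.08
tool_pos: [0.5669, -0.0131, -0.0009]
ee_rot: [-1.566, -0.0, -1.533]
wrist_force: [1.6, 0.0, 3.6]
width: 0.0213
time: 22.33
tool_pos: [0.5648, -0.0131, -0.0081]
ee_rot: [-1.571, -0.0, -1.533]
wrist_force: [3.0, -0.1, 0.7]
width: 0.0212
```

```bash
python3 -m creep '[{"slide":[0,2,0],"roll":0,"grip":1},{"slide":[0,4,0],"roll":0,"grip":1},{"slide":[0,4,0],"roll":0,"grip":1}]'
```

```text
time: 22.58
tool_pos: [0.566, -0.013, -0.0088]
ee_rot: [-1.568, -0.0, -1.533]
wrist_force: [-0.6, 1.2, 12.4]
width: 0.0213
```

```bash
python3 -m creep '[{"slide":[0,-3,0],"roll":0,"grip":0.45},{"slide":[0,-4,0],"roll":0,"grip":0.45},{"slide":[0,-4,0],"roll":0,"grip":0.45},{"slide":[0,-4,0],"roll":0,"grip":0.45},{"slide":[0,-10,0],"roll":0,"grip":0.45},{"slide":[0,-30,0],"roll":0,"grip":0.45},{"slide":[0,-60,0],"roll":0,"grip":0.45},{"slide":[0,-100,-10],"roll":0,"grip":0.45},{"slide":[10,-140,-40],"roll":0,"grip":0.45},{"slide":[30,-170,-75],"roll":0,"grip":0.45},{"slide":[60,-185,-105],"roll":0,"grip":0.6},{"slide":[90,-190,-130],"roll":0,"grip":1},{"slide":[110,-190,-140],"roll":0,"grip":1},{"slide":[125,-190,-145],"roll":0,"grip":1},{"slide":[125,-190,-145],"roll":0,"grip":1},{"slide":[125,-190,-145],"roll":0,"grip":1}]'
python3 - <<'E'
from h import *
plan((.40,-.142,.02),-87.9)
import json;c=camera_info("wrist");json.dump({k:np.array(c[k]).tolist() for k in c},open("w25.json","w"))
im=snapshot("wrist")[:,:,::-1];cv2.imwrite("pics/w25.png",cv2.convertScaleAbs(im,alpha=1.3,beta=10))
im=snapshot("scene")[:,:,::-1];cv2.imwrite("pics/s25.png",cv2.resize(im[190:370,180:420],None,fx=3.2,fy=3.2,interpolation=cv2.INTER_CUBIC))
E
```

```text
time: 23.92
tool_pos: [0.424, -0.1437, 0.1785]
ee_rot: [-1.571, 0.001, -1.536]
wrist_force: [0.5, 0.9, -0.9]
width: 0.0152
tcp [ 0.424  -0.1437  0.1785] yaw -87.99 slide [ -2.5 158.5 -23.9] roll -0.08702325577874603 t 23.9167 w 0.0152 F [ 0.4976  0.9321 -0.8765]
```

View pics/w25.png

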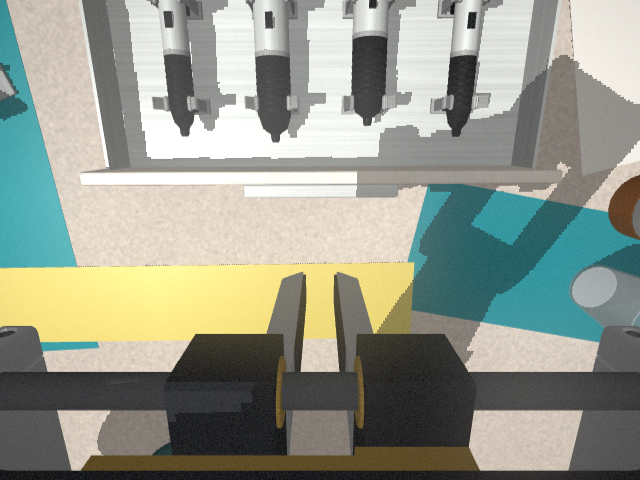

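View pics/s25.png

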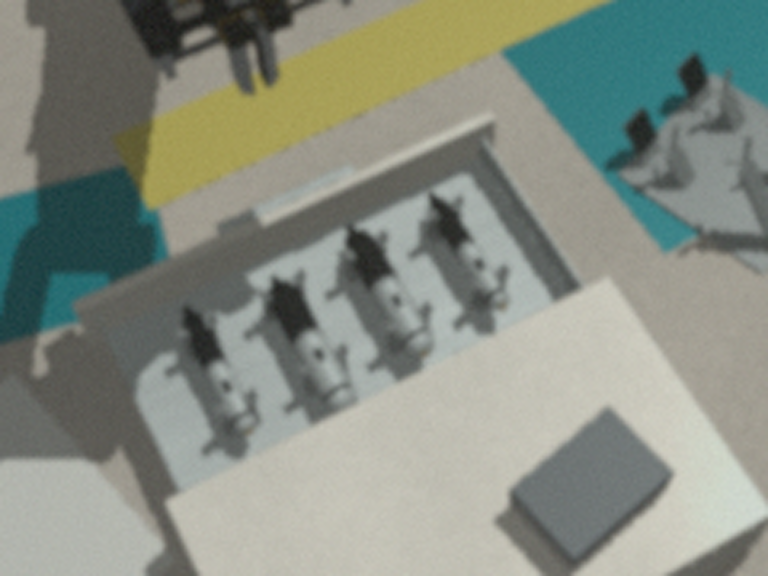

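```bash
python3 -m creep '[{"slide":[-20,0,25],"roll":0,"grip":1},{"slide":[-40,0,50],"roll":0,"grip":1},{"slide":[-40,0,55],"roll":0,"grip":1},{"slide":[-40,0,55],"roll":0,"grip":1},{"slide":[-40,0,55],"roll":0,"grip":1}]'
python3 - <<'E'
from h import *
import json;c=camera_info("wrist");json.dump({k:np.array(c[k]).tolist() for k in c},open("w26.json","w"))
im=snapshot("wrist")[:,:,::-1];cv2.imwrite("pics/w26.png",cv2.convertScaleAbs(im,alpha=1.3,beta=10))
im=snapshot("top")[:,:,::-1];cv2.imwrite("pics/t26.png",cv2.resize(im[180:280,300:490],None,fx=4.2,fy=4.2,interpolation=cv2.INTER_CUBIC))
E
```

```text
time: 24.43
tool_pos: [0.4777, -0.1006, 0.1778]
ee_rot: [-1.573, 0.0, -1.531]
wrist_force: [0.2, -0.8, 0.3]
width: 0.0003
```

View pics/w26.png

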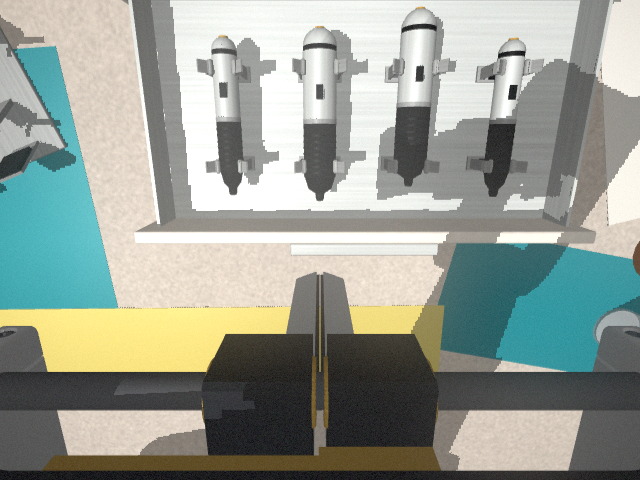

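View pics/t26.png

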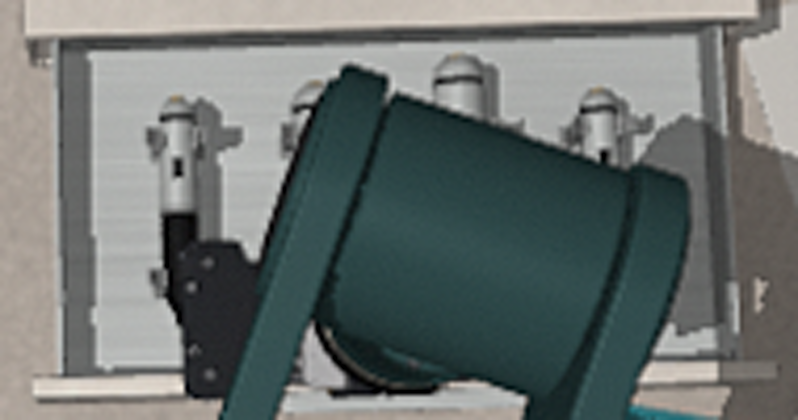

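Run:
```python
from h import *
import json
w=json.load(open("w26.json"));
for n,a,b in[("slim",(223,36.5),(233,193)),("full",(320,27.5),(319.5,199)),("thick",(420,9),(408,185)),("slimfull",(513,39),(492.5,195))]:
    A=onz(w,a,.052);B=onz(w,b,.052);print(n,A,B,np.linalg.norm(A-B))
print("outer",onz(w,(136,243.5),.078),onz(w,(594,243.5),.078))
print("pull edge",onz(w,(291,255),.077),onz(w,(437,255),.077))
plan((.43,-.142,.02),-87.9)
```

```text
slim [ 0.6368 -0.0102  0.052 ] [ 0.5002 -0.0151  0.052 ] 0.13670024228759015
full [ 0.6471 -0.0942  0.052 ] [ 0.4976 -0.0997  0.052 ] 0.14954615633875112
thick [ 0.6645 -0.1789  0.052 ] [ 0.5147 -0.1848  0.052 ] 0.14987057617049857
slimfull [ 0.6448 -0.2625  0.052 ] [ 0.5083 -0.2683  0.052 ] 0.13664453473349747
outer [0.4531 0.071  0.078 ] [ 0.4702 -0.3586  0.078 ]
pull edge [ 0.4472 -0.0746  0.077 ] [ 0.4527 -0.2132  0.077 ]
tcp [ 0.4773 -0.1014  0.1783] yaw -87.85 slide [ 38.8 158.3 -48.7] roll 0.051049416747844134 t 24.5333 w 0.0005 F [ 0.3338 -0.165   0.1445]
```

```bash
python3 -m creep '[{"slide":[15,0,-25],"roll":0,"grip":1},{"slide":[33,0,-50],"roll":0,"grip":1},{"slide":[40,30,-61],"roll":0,"grip":1},{"slide":[40,65,-61],"roll":0,"grip":1},{"slide":[40,100,-61],"roll":0,"grip":1},{"slide":[40,130,-61],"roll":0,"grip":1},{"slide":[40,150,-61],"roll":0,"grip":1},{"slide":[40,157,-61],"roll":0,"grip":1},{"slide":[40,157,-61],"roll":0,"grip":1},{"slide":[40,157,-61],"roll":0,"grip":1}]'
python3 - <<'E'
from h import *
plan((.442,-.144,.02),-87.9)
im=snapshot("wrist")[:,:,::-1];cv2.imwrite("pics/w27.png",cv2.convertScaleAbs(im,alpha=1.3,beta=10))
E
```

```text
time: 25.37
tool_pos: [0.4187, -0.1442, 0.0225]
ee_rot: [-1.57, -0.001, -1.534]
wrist_force: [0.4, 0.0, 0.5]
width: 0.0001
tcp [ 0.4187 -0.1442  0.0225] yaw -87.90 slide [ 0.6  2.5 23.3] roll -0.002521091096980399 t 25.3667 w 0.0001 F [0.3747 0.0401 0.465 ]
```

View pics/w27.png

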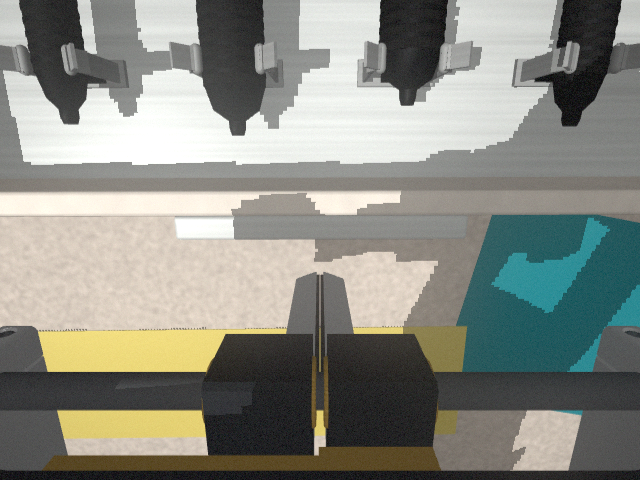

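```bash
python3 -m creep '[{"slide":[0,0,8],"roll":0,"grip":1},{"slide":[0,0,15],"roll":0,"grip":1},{"slide":[0,0,18],"roll":0,"grip":1},{"slide":[0,0,21],"roll":0,"grip":1},{"slide":[0,0,24],"roll":0,"grip":1},{"slide":[0,0,27],"roll":0,"grip":1},{"slide":[0,0,30],"roll":0,"grip":1},{"slide":[0,0,34],"roll":0,"grip":1},{"slide":[0,0,38],"roll":0,"grip":1}]'
```

```text
time: 26.17
tool_pos: [0.4564, -0.1422, 0.0214]
ee_rot: [-1.571, 0.0, -1.534]
wrist_force: [-2.3, -0.2, 2.0]
width: 0.0006
```

```bash
python3 -m creep '[{"slide":[0,0,5],"roll":0,"grip":1},{"slide":[0,0,11],"roll":0,"grip":1},{"slide":[0,0,17],"roll":0,"grip":1},{"slide":[0,0,23],"roll":0,"grip":1},{"slide":[0,0,29],"roll":0,"grip":1},{"slide":[0,0,35],"roll":0,"grip":1},{"slide":[0,0,41],"roll":0,"grip":1},{"slide":[0,0,47],"roll":0,"grip":1},{"slide":[0,0,53],"roll":0,"grip":1},{"slide":[0,0,59],"roll":0,"grip":1},{"slide":[0,0,65],"roll":0,"grip":1},{"slide":[0,0,71],"roll":0,"grip":1},{"slide":[0,0,77],"roll":0,"grip":1},{"slide":[0,0,83],"roll":0,"grip":1},{"slide":[0,0,89],"roll":0,"grip":1},{"slide":[0,0,95],"roll":0,"grip":1},{"slide":[0,0,101],"roll":0,"grip":1},{"slide":[0,0,107],"roll":0,"grip":1},{"slide":[0,0,112],"roll":0,"grip":1},{"slide":[0,0,115],"roll":0,"grip":1}]'
python3 - <<'E'
from h import *
plan((.642,-.137,.02),-87.9)
im=snapshot("wrist")[:,:,::-1];cv2.imwrite("pics/w28.png",cv2.convertScaleAbs(im,alpha=1.3,beta=10))
E
```

```text
time: 27.83
tool_pos: [0.5721, -0.138, 0.0213]
ee_rot: [-1.57, -0.0, -1.533]
wrist_force: [-2.9, 1.4, 1.4]
width: 0.0006
tcp [ 0.5721 -0.138   0.0213] yaw -87.85 slide [ 1.6  1.4 69.8] roll 0.04649748466641768 t 27.8333 w 0.0006 F [-2.8852  1.3675  1.3916]
```

View pics/w28.png

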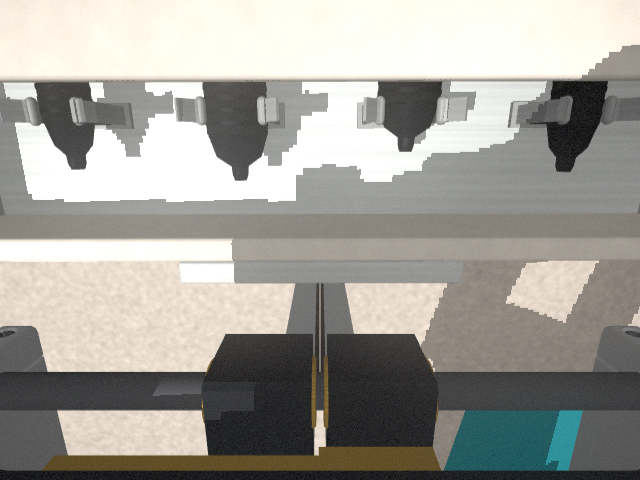

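Run:
```python
from h import *
w=camera_info("wrist");print(onz(w,(320,262),.078),onz(w,(320,239),.078),onz(w,(320,80),.086))
```

```text
[ 0.593  -0.1376  0.078 ] [ 0.6047 -0.1372  0.078 ] [ 0.6736 -0.1346  0.086 ]
```

```bash
python3 -m creep '[{"slide":[0,0,4],"roll":0,"grip":1},{"slide":[0,0,9],"roll":0,"grip":1},{"slide":[0,0,14],"roll":0,"grip":1},{"slide":[0,0,19],"roll":0,"grip":1},{"slide":[0,0,24],"roll":0,"grip":1},{"slide":[0,0,29],"roll":0,"grip":1},{"slide":[0,0,34],"roll":0,"grip":1},{"slide":[0,0,38],"roll":0,"grip":1},{"slide":[0,0,41],"roll":0,"grip":1},{"slide":[0,0,43],"roll":0,"grip":1},{"slide":[0,0,45],"roll":0,"grip":1},{"slide":[0,0,47],"roll":0,"grip":1},{"slide":[0,0,48],"roll":0,"grip":1}]'
python3 -m creep '[{"slide":[0,0,1],"roll":0,"grip":1},{"slide":[0,0,2],"roll":0,"grip":1},{"slide":[0,0,3],"roll":0,"grip":1},{"slide":[0,0,4],"roll":0,"grip":1},{"slide":[0,0,5],"roll":0,"grip":1},{"slide":[0,0,6],"roll":0,"grip":1},{"slide":[0,0,7],"roll":0,"grip":1},{"slide":[0,0,8],"roll":0,"grip":1},{"slide":[0,0,9],"roll":0,"grip":1},{"slide":[0,0,10],"roll":0,"grip":1}]'
```

```text
time: 28.97
tool_pos: [0.6195, -0.1363, 0.0214]
ee_rot: [-1.571, -0.0, -1.534]
wrist_force: [-2.4, -0.3, -0.9]
width: 0.0003
time: 29.8
tool_pos: [0.6293, -0.1359, 0.0215]
ee_rot: [-1.571, -0.0, -1.534]
wrist_force: [-1.4, -2.4, 0.4]
width: 0.0008
```

```bash
python3 -m creep '[{"slide":[0,0,1],"roll":0,"grip":1},{"slide":[0,0,2],"roll":0,"grip":1},{"slide":[0,0,3],"roll":0,"grip":1},{"slide":[0,0,4],"roll":0,"grip":1},{"slide":[0,0,5],"roll":0,"grip":1},{"slide":[0,0,6],"roll":0,"grip":1}]'
python3 -m creep '[{"slide":[0,0,1],"roll":0,"grip":1},{"slide":[0,0,2],"roll":0,"grip":1},{"slide":[0,0,3],"roll":0,"grip":1},{"slide":[0,0,4],"roll":0,"grip":1}]'
python3 - <<'E'
from h import *
w=camera_info("wrist")
im=snapshot("wrist")[:,:,::-1];cv2.imwrite("pics/w29.png",cv2.convertScaleAbs(im,alpha=1.3,beta=10))
E
```

```text
time: 30.3
tool_pos: [0.6353, -0.1356, 0.0214]
ee_rot: [-1.571, -0.0, -1.533]
wrist_force: [-2.3, -1.8, -0.8]
width: 0.0001
time: 30.63
tool_pos: [0.6393, -0.1354, 0.0215]
ee_rot: [-1.571, -0.0, -1.533]
wrist_force: [-1.7, -0.7, -0.5]
width: 0.0002
```

View pics/w29.png

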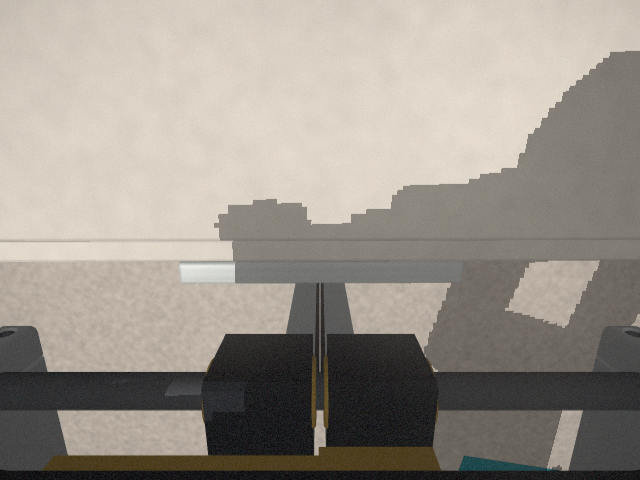

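```bash
python3 -m creep '[{"slide":[0,0,1],"roll":0,"grip":1},{"slide":[0,0,2],"roll":0,"grip":1},{"slide":[0,0,3],"roll":0,"grip":1}]'
python3 -m creep '[{"slide":[0,0,1],"roll":0,"grip":1},{"slide":[0,0,2],"roll":0,"grip":1},{"slide":[0,0,3],"roll":0,"grip":1}]'
python3 -c "
from h import *
plan((.642,-.135,.02))
w=camera_info('wrist')
im=snapshot('wrist')[:,:,::-1];cv2.imwrite('pics/w30.png',cv2.convertScaleAbs(im[200:320],alpha=1.3,beta=10))"
```

```text
time: 30.93
tool_pos: [0.64, -0.1352, 0.0215]
ee_rot: [-1.576, 0.0, -1.534]
wrist_force: [-10.1, -1.3, 3.4]
width: 0.0004
time: 31.18
tool_pos: [0.6397, -0.1352, 0.0215]
ee_rot: [-1.583, 0.001, -1.534]
wrist_force: [-16.8, -1.0, 8.3]
width: 0.0004
tcp [ 0.6397 -0.1352  0.0215] yaw -87.88 slide [-0.1  1.5  2.3] roll None t 31.1833 w 0.0004 F [-16.8328  -0.9545   8.3363]
```

View pics/w30.png

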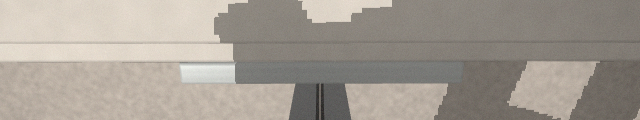

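```bash
python3 -m creep '[{"slide":[0,0,-4],"roll":0,"grip":1},{"slide":[0,0,-12],"roll":0,"grip":1},{"slide":[0,0,-25],"roll":0,"grip":1},{"slide":[0,-20,-45],"roll":0,"grip":1},{"slide":[0,-60,-70],"roll":0,"grip":1},{"slide":[0,-100,-90],"roll":0,"grip":1},{"slide":[0,-130,-100],"roll":0,"grip":1},{"slide":[0,-130,-100],"roll":0,"grip":1},{"slide":[0,-130,-100],"roll":0,"grip":1}]'
python3 - <<'E'
from h import *
c=camera_info("wrist")
im=snapshot("wrist")[:,:,::-1];cv2.imwrite("pics/w31.png",cv2.convertScaleAbs(im,alpha=1.3,beta=10))
im=snapshot("scene")[:,:,::-1];cv2.imwrite("pics/s31.png",cv2.resize(im[150:350,180:420],None,fx=3.2,fy=3,interpolation=cv2.INTER_CUBIC))
E
```

```text
time: 31.98
tool_pos: [0.5477, -0.1392, 0.1563]
ee_rot: [-1.56, -0.003, -1.533]
wrist_force: [0.2, -0.2, -1.7]
width: 0.0003
```

View pics/w31.png

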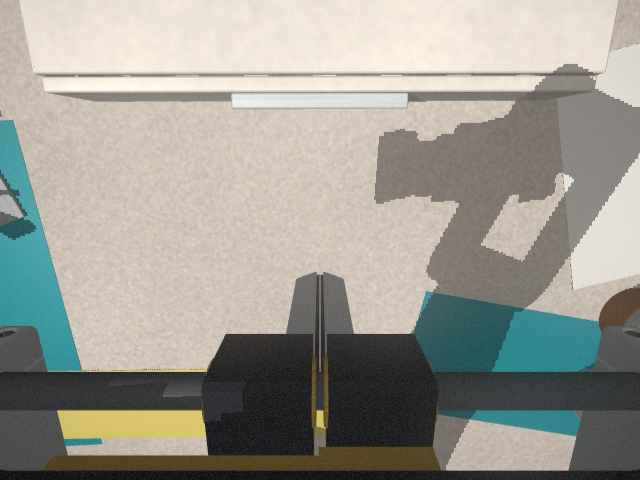

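View pics/s31.png

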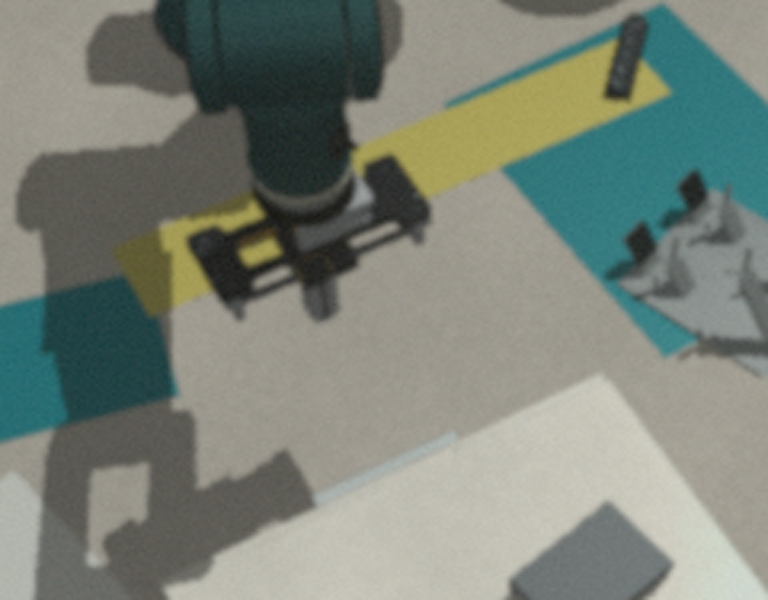

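Run:
```python
from h import *
c=camera_info("wrist")
im=cv2.imread("pics/w31.png");cv2.imwrite("pics/crS.png",cv2.resize(im[50:120,20:220],None,fx=4,fy=4,interpolation=cv2.INTER_CUBIC))
print(onz(c,(320,93.5),.078),onz(c,(320,77),.078),onz(c,(320,74),.086))
```

```text
[ 0.6564 -0.1346  0.078 ] [ 0.6681 -0.1341  0.078 ] [ 0.669  -0.1341  0.086 ]
```

View pics/crS.png

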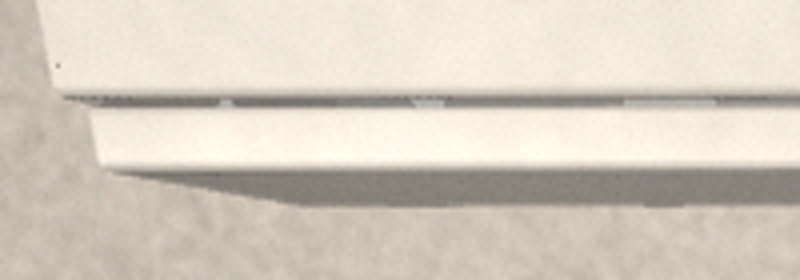

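```bash
python3 -m creep '[{"slide":[-40,20,20],"roll":0,"grip":1},{"slide":[-70,50,40],"roll":0,"grip":1},{"slide":[-70,70,40],"roll":0,"grip":1},{"slide":[-70,70,40],"roll":0,"grip":1},{"slide":[-70,70,40],"roll":0,"grip":1},{"slide":[-70,70,40],"roll":0,"grip":1}]'
python3 - <<'E'
from h import *
plan((.6,-.1,.1))
c=camera_info("wrist")
im=snapshot("wrist")[:,:,::-1];cv2.imwrite("pics/w32.png",cv2.convertScaleAbs(im,alpha=1.3,beta=10))
cv2.imwrite("pics/crT.png",cv2.convertScaleAbs(cv2.resize(im[100:220,0:200],None,fx=4,fy=4,interpolation=cv2.INTER_CUBIC),alpha=1.3))
E
```

```text
time: 32.58
tool_pos: [0.5825, -0.068, 0.0812]
ee_rot: [-1.572, -0.0, -1.534]
wrist_force: [0.7, 0.3, 0.0]
width: 0.0004
tcp [ 0.5825 -0.068   0.0812] yaw -87.88 slide [ 32.6 -18.8  16.3] roll None t 32.5833 w 0.0004 F [0.692  0.2882 0.0071]
```

View pics/w32.png

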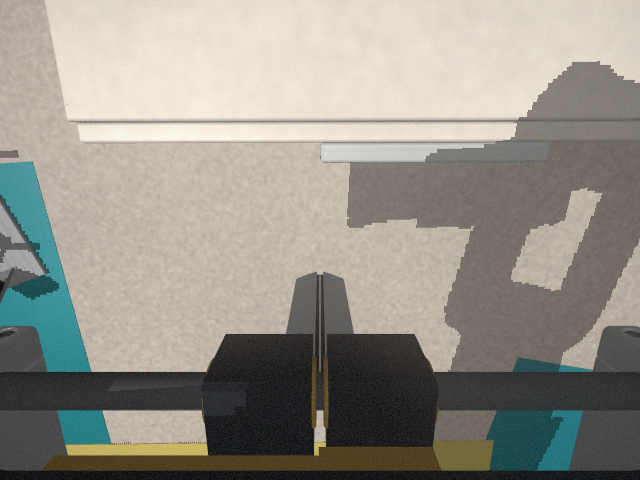

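View pics/crT.png

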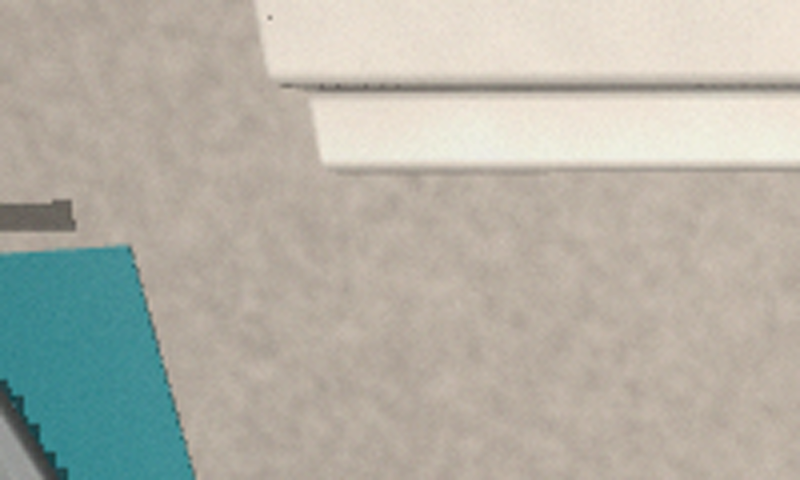

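```bash
python3 -m creep '[{"slide":[0,-20,-40],"roll":0,"grip":1},{"slide":[0,-40,-80],"roll":0,"grip":1},{"slide":[0,-60,-120],"roll":0,"grip":1},{"slide":[0,-60,-150],"roll":0,"grip":1},{"slide":[0,-60,-150],"roll":0,"grip":1},{"slide":[0,-60,-150],"roll":0,"grip":1}]'
python3 - <<'E'
from h import *
cv2.imwrite("pics/t33.png",snapshot("top")[:,:,::-1])
E
```

```text
time: 33.13
tool_pos: [0.4329, -0.0742, 0.1445]
ee_rot: [-1.564, -0.002, -1.536]
wrist_force: [0.1, 0.3, -0.3]
width: 0.0005
```

View pics/t33.png

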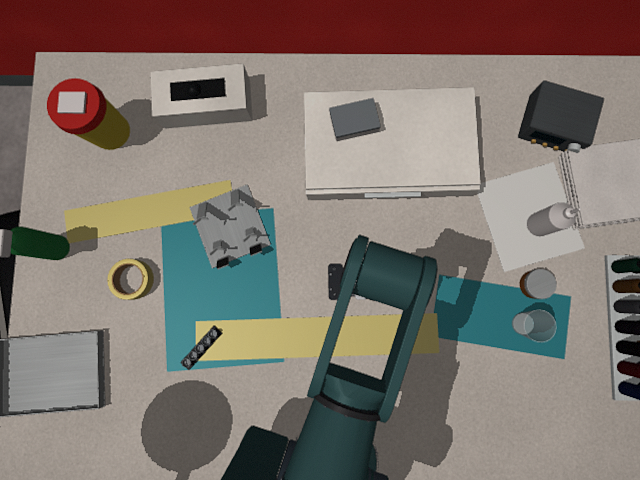

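Drawer flush, rest empty, all loose items at their original pixels. Handing in.

```bash
python3 -c "
from bench import ticket
print(ticket.close_job())"
```

```text
the job is handed in; nothing more can be done
None
```

Both machines are clipped into the empty pairs of their own width, and the drawer is pushed home. The job was handed in at about 33 s of robot time.

**How it went:** I took the thick machine first, then the slim one. Each was lifted out of the rest at right angles to its barrel and levelled by lowering it against the drawer front's top edge. I then pressed it down into its clips until the downward motion stopped, at about 11–12 N. The drawer was pushed on its finger pull, at 12 mm/s over the last stretch.

**Last checks:**
- **Machines level:** with the barrel axis taken at the seat height, all four machines measured within about 0.5 mm of their true length in the wrist picture. That agrees with the two new machines lying level and the two old ones still clipped.
- **Drawer home:** it stopped 1–2 mm short of my predicted home position and did not move under about 17 N. After I backed off, the front stood within about 1 mm of the cabinet.
- **Other objects:** the cup, bottle, jar, tape roll and ink caps are at their original places in the top view.

**What disagreed or was not checked:**
- **Fingertips:** they are really about 40 mm above the reported tool point. My first grasp therefore closed on top of the thick barrel, with about 9 N on the wrist. I measured the offset, lowered the arm and regrasped; the machine did not move.
- **Drawer drift:** the drawer slid out about 10 mm to its stop while I was working with the thick machine. I measured the slim clips again before placing the slim one.
- **Catch:** I never saw its roughly 8 N resistance in the force readings, and I did not test it by pulling. That it holds is inferred from the drawer's position, the hard stop and the drawer staying shut.

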